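# Clear the bay, dock the gel tank and twist the start knob

## Robot

A 6-joint arm with a two-finger parallel gripper is mounted at the origin on the work surface. World frame = base frame: x ahead of the robot, y to its left, z up, the work surface at z = 0. Lengths are in m, angles in rad, forces in N, time in s.
With the tool pointing down it reaches from about 0.375 to 0.9 m from the base axis. Payload 3.1 kg.
Tool frame: the origin (TCP) lies midway between the tips of the shut fingers; the grasp point (between the pads) lies manip.grip_depth behind it (manip.grip_depth is the distance from the TCP to the grasp point, in m); z points along the fingers, y is the direction in which the jaws open and shut (so a half turn about z gives the same grasp; the last joint's range is limited). The gripper opens to 85 mm and grips with 20 to 120 N. Pads are 22 mm wide; open, the fingers measure 114 mm over their backs; the gripper's body (76 mm by 85 mm) begins 54 mm behind the grasp point. The pads swing forward as they close: fully open they stand 13 mm farther back than shut.
Start: joints at [0.951, 0.527, 1.433, -0, 1.181, -0.178], TCP at [0.267, 0.565, 0.231] pointing down, gripper open.
Joint ranges: [-3.08, 3.08], [-0.75, 2.2], [0.22, 2.44], [-1.43, 4.57], [0, 2.65], [-2.85, 2.85]. Speed limits (rad/s): [2.79, 2.79, 3.14, 3.14, 3.14, 3.14].

## Interface

Orientations are given as a unit quaternion [x, y, z, w].
In Python, from station import manip, vision gives the robot as it stands.
- The arm moves only by the shell command python3 -m crank 'ROWS' [FORCE]. ROWS is JSON, a list of rows, each an object with "grip": the closure, from 0 (fully open) to 1 (shut); "offset": the shift along the tool's x, y, z in mm, a list of three; "angular": the turn, a rotation vector about the tool's x, y, z in degrees, a list of three. A call has 1 to 10 rows; each row is the pose to reach, as a shift and turn from the pose commanded when the call began, along the tool's axes at that moment; what a row does not reach only later rows make up. A row lasts 1/10 s, in which the tool goes at most 50 mm and 8.59 degrees, less where a joint would pass 70% of its speed; a pose out of reach is approached as far as the arm can. A call with a gripper value outside its range is refused whole. The fingers move at their own pace and stop on an object; FORCE is the grip in N (left out, the last holds). Time passes only in rows, so rows that repeat a pose let the fingers close. It gives the time, the measured TCP pose, the force and the opening at its end, in the units of the state.
- manip.sense(): the state, without advancing time (a new reading comes with each control period).
- vision.snapshot(name): name is "side" or "top" or "wrist"; returns a dict with "pixels" (384x512x3 uint8, red, green, blue), "intrinsics" (3x3 intrinsics, pixels), "R" (3x3) and "t" (3): a world point X has camera coordinates R X + t. Camera axes: x right, y down, z forward; pixel columns grow to the right and rows downward; lengths in m; the calibration is good to about 2 mm. The wrist camera is an equidistant fisheye: a pixel r from the principal point sees the ray r / f radians off the axis. A picture is of the moment at which its call begins. There is no depth.
- manip.sign_off(): hands the job in, once; it reports no verdict.
The state is a dict: "t": time; "q": joint angles; "qd": joint speeds; "tau": joint torques, N m; "tcp_pos": TCP position; "tool_rot": TCP orientation; "force": force on the tool from outside, world axes, zero at the start; "ft_torque": the same for the moment, N m; "finger_gap": opening from 0.0 (shut) to 1.0 (fully open).
Only numpy, scipy, OpenCV 4.12 (cv2) and the standard library are available. Lean on these libraries where they do the work, as an engineer would, in place of code of your own. Each camera call takes 0.05 s, during which the arm holds its last target.

## Task

Get the gel tank ready and start the run. First move every amber jar and small grey slide box standing in front of the power supply into the flat steel tray, each standing upright on the tray floor; then slide the gel tank along the bench, without lifting it, until it is flush against the front of the power supply and centred between the tape marks; then twist the spring-return start knob clockwise to its stop, hold it there for a moment and let go so that it springs back. Leave the tip rack, the large blue-capped bottle and the casting plate alone, and see that everything is still in its place at the end.

Things in the scene. Friction and masses are not known exactly. Their poses are not given: they have to be found in the camera images.
- supply: power supply, fixed: a flat off-white box 180 (x) x 240 (y) x 50 mm high. Origin: centre of its underside, on the bench; its front face is the plane x = -90 mm in its own frame and faces roughly the robot. Its place and yaw vary (yaw within 0.07 rad)
- bay (a point): centre, on the bench, of the docking bay marked with black tape in front of the power supply: 150 mm in front (own -x) of the supply's centre, axes parallel to the supply's. A docked tank has its origin here, its 150 mm side flush with the supply's front and its x axis parallel to the supply's x
- tank: gel tank, loose, about 0.6 kg: open frosted box 120 (its x) x 150 (its y) x 60 mm high with 6 mm walls ; a raised blue gel bed (70 mm along y, 40 mm high) fills its middle, with a black comb on it. Origin: centre of its underside. It stands on the left or the right of the bay and slides on the bench at a push of about 3 to 8 N; keep it flat on the bench
- tray: shallow open steel tray, fixed, 150 (its x) x 210 (its y) mm outside, rim 14 mm above the bench, walls 4 mm, floor about 4 mm thick. Origin: centre of its underside. On the other side of the bay from the tank. Has room for all items in two rows 70 mm apart along x and three columns 70 mm apart along y
- knob (a joint): start knob on a round grey pod (60 mm in diameter, 6 mm high) that stands on top of the power supply. Value in rad: 0 at rest, grows clockwise seen from above, stop at 1.2 (about 70 degrees). A spring of up to about 0.16 N m returns it to 0 within a second of being let go
- knob_grip (a point): point on the knob's (vertical) axis, 6 mm below the top of its grip bar and 78 mm above the bench. The black grip bar is 50 mm long (along this point's x, which turns with the knob), 13 mm thick (y) and 20 mm high, its top 84 mm above the bench; grip it across its thickness from above. Below the bar is a disc 44 mm in diameter
- jar0: amber jar with white cap, a plain upright cylinder 38 mm in diameter and 50 mm high, about 90 g; absent in some runs. Origin: centre of its underside; z up along the jar
- jar1: amber jar with white cap, a plain upright cylinder 38 mm in diameter and 50 mm high, about 90 g; absent in some runs. Origin: centre of its underside; z up along the jar
- jar2: amber jar with white cap, a plain upright cylinder 38 mm in diameter and 50 mm high, about 90 g; absent in some runs. Origin: centre of its underside; z up along the jar
- box0: small closed grey slide box, 50 (its x) x 34 (its y) x 44 mm high, about 80 g; absent in some runs. Origin: centre of its underside
- box1: small closed grey slide box, 50 (its x) x 34 (its y) x 44 mm high, about 80 g; absent in some runs. Origin: centre of its underside
- box2: small closed grey slide box, 50 (its x) x 34 (its y) x 44 mm high, about 80 g; absent in some runs. Origin: centre of its underside
- tiprack: bystander: blue tip box with yellow top, 85 (x) x 125 (y) x 55 mm; leave alone. Origin: centre of its underside
- flask: bystander: large squat glass bottle with a blue cap and a pale label, 64 mm in diameter, 75 mm high; leave alone. Origin: centre of its underside
- castplate: bystander: clear-grey gel casting plate with two raised edges, 70 (x) x 110 (y) x 20 mm; leave alone. Origin: centre of its underside

How it is judged:
On the way, in this order (a step that is already met when the one before it is completed fails the run):
1. every jar and slide box present stands upright in the tray, let go (x of jar0 in the frame of tray between -0.07 and 0.07 m and y of jar0 in the frame of tray between -0.1 and 0.1 m and z of each of jar0, jar1, jar2, box0, box1, box2 in the frame of tray below 0.012 m and angle between each of jar0, jar1, jar2, box0, box1, box2's own z axis and vertical below 0.2 rad and linear speed of each of jar0, jar1, jar2, box0, box1, box2 below 0.03 m/s and contact force between the fingers and jar0 below 0.2 N and x of jar1 in the frame of tray between -0.07 and 0.07 m and y of jar1 in the frame of tray between -0.1 and 0.1 m and contact force between the fingers and jar1 below 0.2 N and x of jar2 in the frame of tray between -0.07 and 0.07 m and y of jar2 in the frame of tray between -0.1 and 0.1 m and contact force between the fingers and jar2 below 0.2 N and x of box0 in the frame of tray between -0.07 and 0.07 m and y of box0 in the frame of tray between -0.1 and 0.1 m and contact force between the fingers and box0 below 0.2 N and x of box1 in the frame of tray between -0.07 and 0.07 m and y of box1 in the frame of tray between -0.1 and 0.1 m and contact force between the fingers and box1 below 0.2 N and x of box2 in the frame of tray between -0.07 and 0.07 m and y of box2 in the frame of tray between -0.1 and 0.1 m and contact force between the fingers and box2 below 0.2 N), for 0.2 s.
2. the tank is docked: flush and centred (x of tank in the frame of bay above -0.01 m and y of tank in the frame of bay between -0.015 and 0.015 m and angle between the x axis of tank and the x axis of supply, either way round below 0.087 rad and angle between tank's own z axis and vertical below 0.06 rad and linear speed of tank below 0.03 m/s), for 0.2 s.
3. the knob is held at its stop (above 1.12 rad) (value of joint knob above 1.12 rad), for 0.2 s.
4. the knob is let go and back home (value of joint knob below 0.1 rad), for 0.2 s.
At the end, for the whole second after the job is handed in: All jars and boxes present stand upright (0.2 rad) on the tray floor; the tank is at the bay, within 10 mm of the supply's front, 15 mm of centred and 5 degrees of square; the knob has been at its stop and is back below 0.1 rad; all at rest and let go (all of step 1 and all of step 2 and value of joint knob below 0.1 rad); the robot touches nothing.
It fails at once if the tank is lifted clear of the bench or tipped (height (world z) of tank above 0.02 m or angle between tank's own z axis and vertical above 0.3 rad).
It fails at once if the tip rack is shoved more than 3 cm or knocked over (distance of tiprack from where it was at the start of the episode above 0.03 m or angle between tiprack's own z axis and vertical above 0.5 rad).
It fails at once if the bottle is shoved more than 3 cm or knocked over (distance of flask from where it was at the start of the episode above 0.03 m or angle between flask's own z axis and vertical above 0.5 rad).
It fails at once if the casting plate is shoved more than 3 cm or knocked over (distance of castplate from where it was at the start of the episode above 0.03 m or angle between castplate's own z axis and vertical above 0.5 rad).
Of jar0, jar1, jar2, box0, box1, box2 only 4 to 6 are there at a start; the rules pass over those that are not, and their reading is None.
At some moment in a run one of jar0, jar1, jar2, box0, box1, box2, tank may be knocked a few centimetres aside while the robot is not near it.
It also fails if it takes over 210 s, if anything falls off the work surface, if the arm or the gripper's body presses on something with over 40 N, if the wrist force passes 120 N, or if a joint passes its speed limit or range.

## Working session

There is one attempt and no reset: what is moved stays moved. The work goes in short steps, Python scripts to look and compute and a shell command to move; the robot and the scene stay as the last step left them, time stands still between calls to the robot, and variables do not carry over. Pictures are saved under pics/ and viewed, and the job is handed in when it is done.

```bash
ls; mkdir -p pics
python3 - <<'E'
from station import manip, vision
import cv2
print(manip.sense(), manip.grip_depth)
for n in ["side","top","wrist"]:
    s=vision.snapshot(n); cv2.imwrite(f"pics/{n}0.png",s["pixels"][:,:,::-1]); print(n,s["intrinsics"],s["R"],s["t"])
E
```

```text
pics
{'t': 0.0, 'q': array([ 9.50492834e-01,  5.28449298e-01,  1.43391854e+00,  1.72643575e-05,
        1.18142777e+00, -1.78487849e-01]), 'qd': array([ 7.58936245e-04,  2.51630569e-03, -5.08585220e-04,  6.57550465e-04,
        1.07932738e-03,  1.90025712e-05]), 'tau': array([ 7.45628568e-04, -4.42351127e+01, -1.78028208e+01, -3.00600695e-04,
        8.35513521e-03, -1.08662280e-05]), 'tcp_pos': array([0.26676847, 0.56439855, 0.23033884]), 'tool_rot': array([ 2.19118547e-01,  9.75697622e-01, -1.01168427e-03, -4.35677109e-04]), 'force': array([-0.50130791, -0.69030457, -0.21828589]), 'ft_torque': array([-0.00557849,  0.00112434, -0.01094112]), 'finger_gap': 1.0006157730748169} 0.0187
side [[473.27417846   0.         254.42380716]
 [  0.         473.27417846 195.88587437]
 [  0.           0.           1.        ]] [[ 7.47506495e-01 -6.64254499e-01  2.13314120e-05]
 [-4.77149333e-01 -5.36973504e-01 -6.95692440e-01]
 [ 4.62128287e-01  5.20024439e-01 -7.18339773e-01]] [-0.35862039  0.31784805  0.9228945 ]
top [[473.11776254   0.         253.57742467]
 [  0.         473.11776254 192.63679259]
 [  0.           0.           1.        ]] [[-0.02633612 -0.99935669 -0.02434389]
 [-0.99133662  0.02924398 -0.1280488 ]
 [ 0.12867833  0.02076068 -0.99146905]] [0.04558966 0.50695549 1.23446252]
wrist [[297.31863964   0.         255.14740217]
 [  0.         297.31863964 193.76878617]
 [  0.           0.           1.        ]] [[ 0.427501    0.9040122  -0.00219865]
 [ 0.85629665 -0.40415453  0.32158229]
 [ 0.28982572 -0.13935945 -0.94687908]] [-0.62330345 -0.04133184  0.38131556]
```

View pics/top0.png

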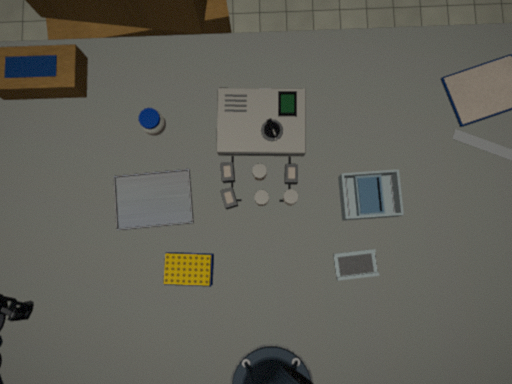

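View pics/side0.png

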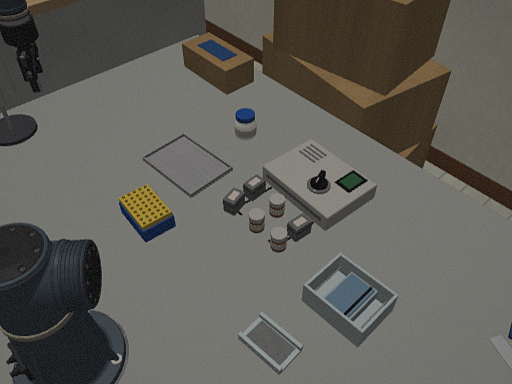

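View pics/wrist0.png

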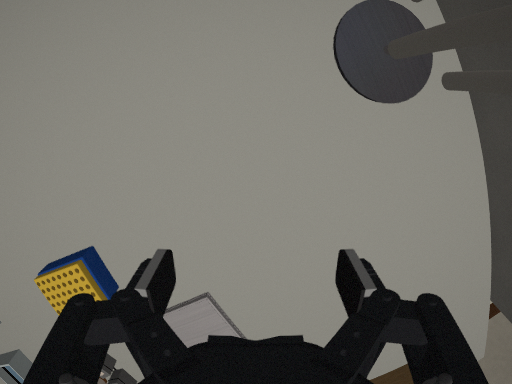

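The top view shows the supply at about (261,120), the tray at (154,199) and the tank at (371,194). There are six items: jars near (260,172), (262,197) and (291,197), boxes near (228,172), (229,198) and (291,173). Next I'll zoom in and measure.

```bash
cat > h.py <<'E'
from station import manip, vision
import cv2, numpy as np
def ray(s,uv):
    K=s["intrinsics"];R=np.array(s["R"]);t=np.array(s["t"])
    d=R.T@np.array([(uv[0]-K[0,2])/K[0,0],(uv[1]-K[1,2])/K[1,1],1.]); return -R.T@t,d
def onz(s,uv,z):
    o,d=ray(s,uv); return (o+d*(z-o[2])/d[2])[:2]
def proj(s,X):
    c=np.array(s["R"])@np.array(X)+np.array(s["t"]); p=np.array(s["intrinsics"])@c; return p[:2]/p[2]
def crop(s,name,x0,y0,x1,y1,f):
    cv2.imwrite(f"pics/{name}.png",cv2.resize(s["pixels"][y0:y1,x0:x1,::-1],None,fx=f,fy=f,interpolation=cv2.INTER_CUBIC))
def orient():
    from scipy.spatial.transform import Rotation as Ro
    return Ro.from_quat(manip.sense()["tool_rot"]).as_matrix()
def move(xyz,dirdeg=None,R0=None,p0=None):
    """tool-frame offset mm to put TCP at xyz, and turn about tool z so that jaw (tool y) lies along world azimuth dirdeg"""
    R=orient() if R0 is None else R0
    p=manip.sense()["tcp_pos"] if p0 is None else p0
    o=R.T@(np.array(xyz)-p)*1000
    a=None
    if dirdeg is not None:
        y=R[:,1]; cur=np.degrees(np.arctan2(y[1],y[0]))
        a=-((dirdeg-cur+90)%180-90)  # tool z down: turn sign flips
    return o.round(1),a
E
python3 - <<'E'
from h import *
s=vision.snapshot("top")
crop(s,"topA",205,75,315,215,4); crop(s,"topB",105,155,205,240,6);crop(s,"topC",325,155,415,230,6)
E
```

```text
(no output)
```

View pics/topA.png

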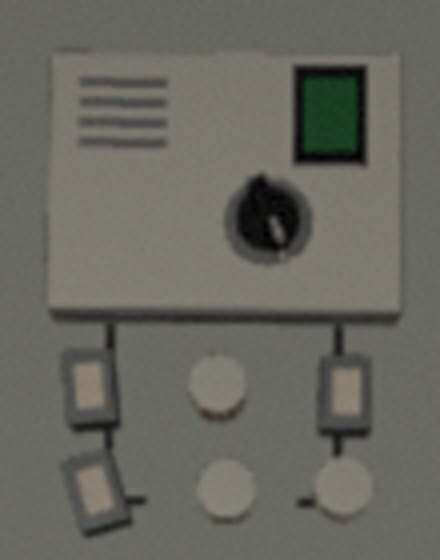

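View pics/topB.png

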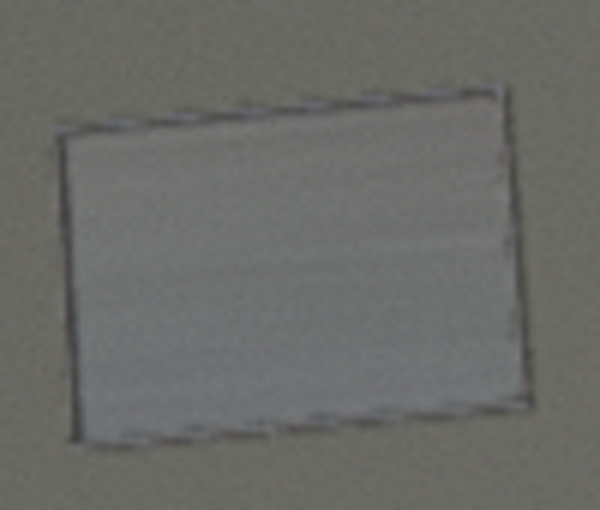

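View pics/topC.png

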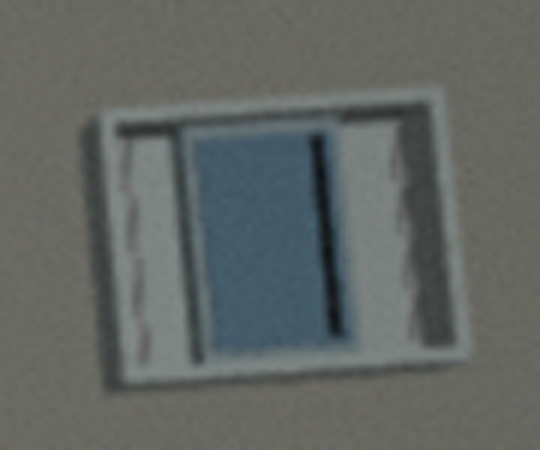

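Run:
```python
from h import *
s=vision.snapshot("top")
A=lambda c:((c[0]+.5)/4-.5+205,(c[1]+.5)/4-.5+75)
B=lambda c:((c[0]+.5)/6-.5+105,(c[1]+.5)/6-.5+155)
C=lambda c:((c[0]+.5)/6-.5+325,(c[1]+.5)/6-.5+155)
r=lambda v:np.round(np.array(v)*1000,1)
def rect(ps,z,f,n):
    w=np.array([onz(s,f(p),z) for p in ps]); c=w.mean(0)
    print(n,r(c),"edges",[round(float(np.linalg.norm(w[i]-w[(i+1)%4]))*1000,1) for i in range(4)],
     "ang",[round(float(np.degrees(np.arctan2(*(w[(i+1)%4]-w[i])[::-1]))),1) for i in range(4)])
rect([(52,54),(400,54),(399,313),(50,312)],.05,A,"supply TL TR BR BL")
rect([(62,130),(505,90),(532,405),(76,442)],.014,B,"tray")
rect([(101,113),(440,93),(468,357),(128,380)],.06,C,"tank")
for n,c in dict(j0=(217,384),j1=(226,489),j2=(343,487)).items(): print(n,r(onz(s,A(c),.05)))
for n,c in dict(bA=(90,387),bB=(97,490),bC=(346,391)).items(): print(n,r(onz(s,A(c),.044)))
rect([(78,466),(101,461),(117,513),(93,519)],.044,A,"bB label")
rect([(75,362),(100,360),(105,411),(80,413)],.044,A,"bA label")
rect([(334,366),(361,367),(359,417),(333,416)],.044,A,"bC label")
print("pod",r(onz(s,A((268,220)),.056)),"tape L/R",r(onz(s,A((108,335)),0)),r(onz(s,A((338,335)),0)))
print(r(onz(s,A((140,500)),0)),r(onz(s,A((304,502)),0)))
print(r(onz(s,(151,117),.075)),'flask cap', r(onz(s,(188,270),.055)),'rack',r(onz(s,(356,265),.02)),'plate')
```

```text
supply TL TR BR BL [702.2   6.3] edges [236.6, 179.1, 233.1, 179.3] ang [-92.0, 177.5, 88.0, -1.4]
tray [501.5 305.4] edges [204.4, 145.0, 207.3, 143.4] ang [-86.5, -175.7, 93.0, 3.2]
tank [ 492.6 -277.3] edges [147.8, 115.8, 146.5, 117.3] ang [-88.3, -177.8, 92.3, 2.8]
j0 [564.4  15.4]
j1 [494.   11.5]
j2 [493.1 -65.6]
bA [566.  100.4]
bB [496.5  97.1]
bC [558.1 -70.3]
bB label [496.7  97. ] edges [15.7, 36.5, 16.4, 36.9] ang [-79.3, -164.2, 102.5, 14.6]
bA label [566.4 100.4] edges [16.8, 34.8, 16.8, 34.8] ang [-87.1, -175.6, 92.9, 4.5]
bC label [557.8 -70.8] edges [18.0, 33.8, 17.3, 33.8] ang [-93.9, 175.6, 86.0, -3.2]
pod [673.5 -21.8] tape L/R [610.1  90.6] [605.1 -68.9]
[494.1  70.9] [489.5 -41.5]
[713.4 297.9] flask cap [308.5 205.9] rack [ 309.1 -233.7] plate
```

Run:
```python
from h import *
print(orient().round(3)); print(move([.4965,.097,.12],104))
```

```text
[[-0.904  0.428 -0.001]
 [ 0.428  0.904 -0.001]
 [ 0.    -0.001 -1.   ]]
(array([-407.5, -324.6,  111.1]), np.float64(-39.31490938740603))
```

```bash
python3 -m crank '[{"grip":0,"offset":[-40,-32,10],"angular":[0,0,-8]},{"grip":0,"offset":[-80,-64,20],"angular":[0,0,-16]},{"grip":0,"offset":[-120,-96,30],"angular":[0,0,-24]},{"grip":0,"offset":[-160,-128,40],"angular":[0,0,-32]},{"grip":0,"offset":[-200,-160,50],"angular":[0,0,-39]},{"grip":0,"offset":[-240,-192,60],"angular":[0,0,-39]},{"grip":0,"offset":[-280,-224,60],"angular":[0,0,-39]},{"grip":0,"offset":[-320,-256,60],"angular":[0,0,-39]},{"grip":0,"offset":[-350,-285,60],"angular":[0,0,-39]},{"grip":0,"offset":[-380,-305,60],"angular":[0,0,-39]}]' 40
python3 - <<'E'
from h import *
print(move([.4965,.097,.12],104)); print(orient().round(3))
E
```

```text
t: 1.25
tcp_pos: [0.4803, 0.1247, 0.1713]
tool_rot: [-0.119, 0.993, 0.0, -0.0]
force: [0.1, 1.7, 0.3]
finger_gap: 0.996
(array([ -9.2, -30.8,  51.2]), np.float64(-0.33462200392671093))
[[-0.972 -0.236 -0.001]
 [-0.236  0.972  0.   ]
 [ 0.001  0.    -1.   ]]
```

```bash
python3 -m crank '[{"grip":0,"offset":[-9,-31,40],"angular":[0,0,0]},{"grip":0,"offset":[-9,-31,60],"angular":[0,0,0]},{"grip":0,"offset":[-9,-31,90],"angular":[0,0,0]},{"grip":0,"offset":[-9,-31,130],"angular":[0,0,0]},{"grip":0,"offset":[-9,-31,156],"angular":[0,0,0]},{"grip":0,"offset":[-9,-31,156],"angular":[0,0,0]}]'
python3 - <<'E'
from h import *
print(move([.4965,.097,.015],104))
s=vision.snapshot("wrist"); crop(s,"w1",0,0,512,384,1.5)
s=vision.snapshot("side"); crop(s,"s1",200,120,400,280,4)
E
```

```text
t: 1.85
tcp_pos: [0.4942, 0.0986, 0.0124]
tool_rot: [-0.119, 0.993, 0.0, -0.003]
force: [-0.7, -0.6, 0.3]
finger_gap: 1.002
(array([-1.9, -2.1, -2.7]), np.float64(-0.3356104979747272))
```

View pics/s1.png

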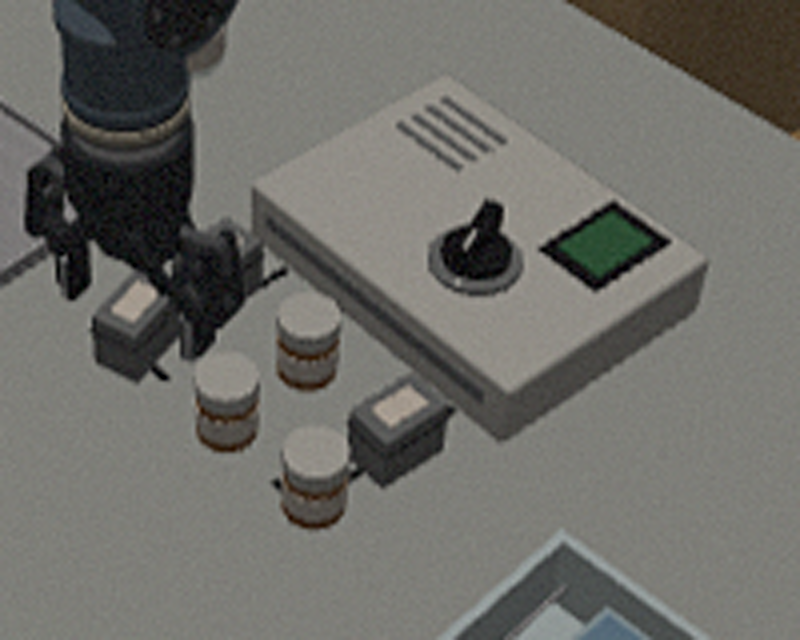

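View pics/w1.png

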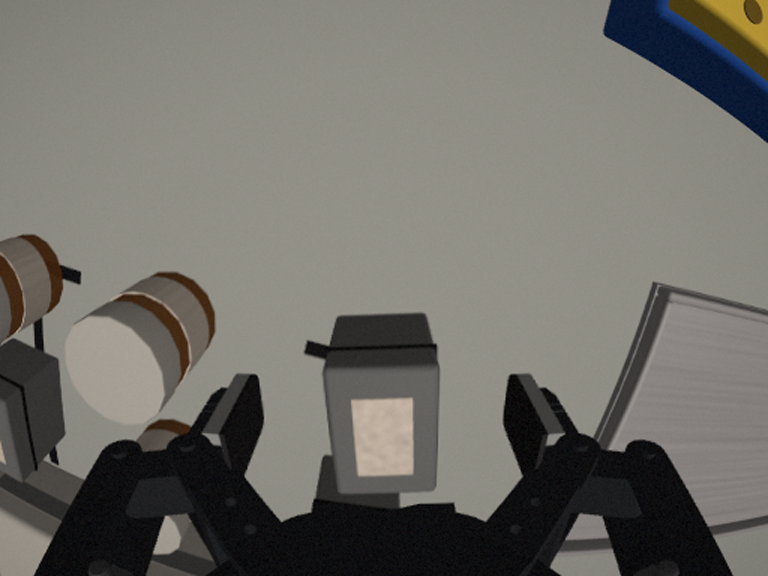

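The box at (382,430) sits centred between the fingers and square to them, so I'll close the gripper and lift.

```bash
python3 -m crank '[{"grip":1,"offset":[-2,-2,0],"angular":[0,0,0]},{"grip":1,"offset":[-2,-2,0],"angular":[0,0,0]},{"grip":1,"offset":[-2,-2,0],"angular":[0,0,0]},{"grip":1,"offset":[-2,-2,0],"angular":[0,0,0]},{"grip":1,"offset":[-2,-2,0],"angular":[0,0,0]},{"grip":1,"offset":[-2,-2,0],"angular":[0,0,0]},{"grip":1,"offset":[-2,-2,-30],"angular":[0,0,0]},{"grip":1,"offset":[-2,-2,-70],"angular":[0,0,0]},{"grip":1,"offset":[-2,-2,-90],"angular":[0,0,0]},{"grip":1,"offset":[-2,-2,-90],"angular":[0,0,0]}]' 40
python3 - <<'E'
from h import *
print(manip.sense()["tcp_pos"],move([.5323,.3773,.1],93))
s=vision.snapshot("wrist"); crop(s,"w2",0,0,512,384,1.5)
E
```

```text
t: 2.95
tcp_pos: [0.5008, 0.0974, 0.1082]
tool_rot: [-0.119, 0.993, -0.001, 0.003]
force: [-0.3, -0.5, -0.1]
finger_gap: 0.389
[0.50075289 0.09741443 0.1082483 ] (array([-96.9, 264.5,   8.4]), np.float64(10.702382104448077))
```

View pics/w2.png

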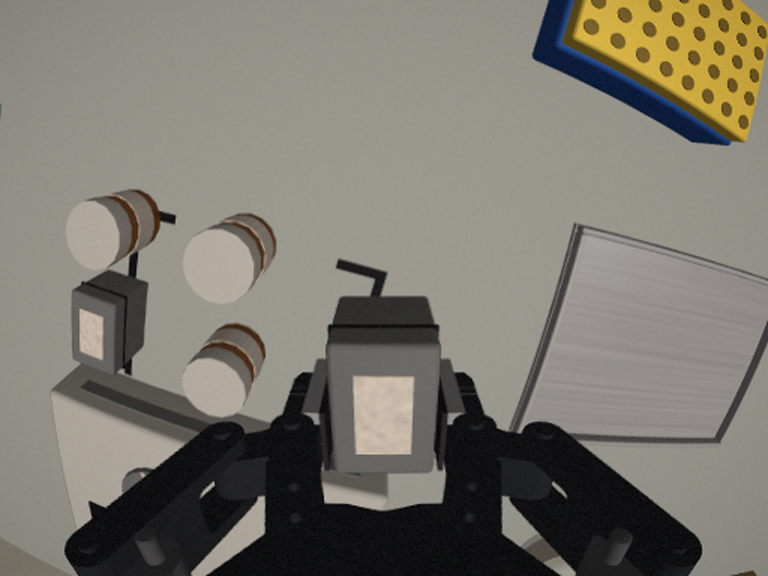

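The wrist view shows the box held between the pads at (383,400) and the other items undisturbed. Next is the first slot in the tray.

```bash
python3 -m crank '[{"grip":1,"offset":[-16,44,0],"angular":[0,0,5]},{"grip":1,"offset":[-32,88,0],"angular":[0,0,11]},{"grip":1,"offset":[-48,132,0],"angular":[0,0,11]},{"grip":1,"offset":[-64,176,0],"angular":[0,0,11]},{"grip":1,"offset":[-80,220,0],"angular":[0,0,11]},{"grip":1,"offset":[-92,250,0],"angular":[0,0,11]},{"grip":1,"offset":[-97,264,0],"angular":[0,0,11]},{"grip":1,"offset":[-97,264,0],"angular":[0,0,11]},{"grip":1,"offset":[-97,264,0],"angular":[0,0,11]}]'
python3 - <<'E'
from h import *
print(manip.sense()["tcp_pos"],move([.5323,.3773,.02],93))
E
```

```text
t: 3.9
tcp_pos: [0.5295, 0.3752, 0.104]
tool_rot: [-0.023, 1.0, -0.001, -0.002]
force: [0.3, -0.2, -0.9]
finger_gap: 0.389
[0.52947244 0.37520045 0.10398292] (array([-3.2,  2.1, 84. ]), np.float64(-0.314165739360206))
```

```bash
python3 -m crank '[{"grip":1,"offset":[-3,2,40],"angular":[0,0,0]},{"grip":1,"offset":[-3,2,65],"angular":[0,0,0]},{"grip":1,"offset":[-3,2,78],"angular":[0,0,0]},{"grip":1,"offset":[-3,2,84],"angular":[0,0,0]},{"grip":1,"offset":[-3,2,85],"angular":[0,0,0]},{"grip":1,"offset":[-3,2,85],"angular":[0,0,0]},{"grip":0.4,"offset":[-3,2,85],"angular":[0,0,0]},{"grip":0.35,"offset":[-3,2,85],"angular":[0,0,0]},{"grip":0.35,"offset":[-3,2,85],"angular":[0,0,0]}]'
python3 - <<'E'
from h import *
print(manip.sense()["tcp_pos"],manip.sense()["force"])
s=vision.snapshot("wrist"); crop(s,"w3",0,0,512,384,1.5)
E
```

```text
t: 4.8
tcp_pos: [0.5338, 0.3791, 0.0208]
tool_rot: [-0.023, 1.0, 0.0, 0.0]
force: [-0.5, 0.1, 0.0]
finger_gap: 0.654
[0.53381852 0.37910731 0.02084801] [-0.51318015  0.12756117  0.03778462]
```

View pics/w3.png

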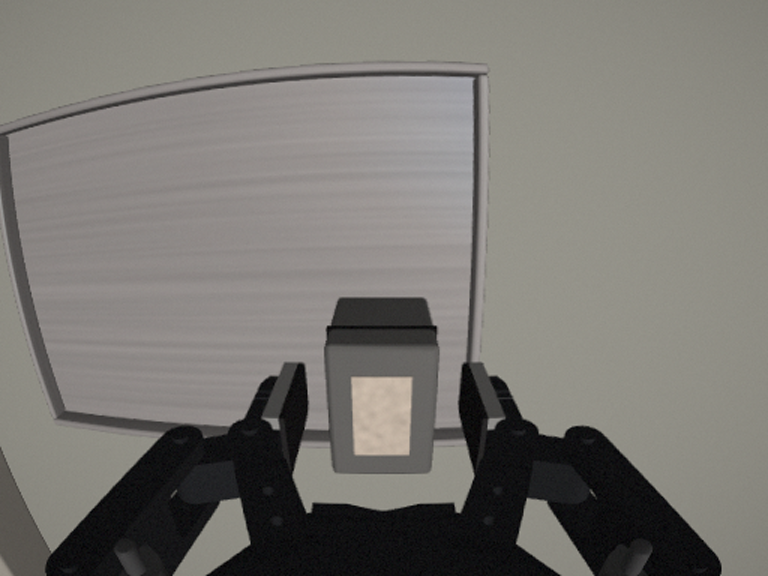

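The box stands free inside the tray at (382,400). I'll go for box A next.

Run:
```python
from h import *
print(move([.566,.1004,.1],94)); print(manip.sense()["tcp_pos"])
```

```text
(array([ -19.2, -279.9,  -79.4]), np.float64(-1.3051214758101395))
[0.53369764 0.37908643 0.02068925]
```

```bash
python3 -m crank '[{"grip":0.35,"offset":[0,0,-40],"angular":[0,0,0]},{"grip":0.2,"offset":[0,0,-79],"angular":[0,0,0]},{"grip":0,"offset":[-3,-46,-79],"angular":[0,0,-1]},{"grip":0,"offset":[-6,-92,-79],"angular":[0,0,-1]},{"grip":0,"offset":[-9,-138,-79],"angular":[0,0,-1]},{"grip":0,"offset":[-12,-184,-79],"angular":[0,0,-1]},{"grip":0,"offset":[-16,-230,-79],"angular":[0,0,-1]},{"grip":0,"offset":[-18,-265,-79],"angular":[0,0,-1]},{"grip":0,"offset":[-19,-279,-79],"angular":[0,0,-1]},{"grip":0,"offset":[-19,-279,-79],"angular":[0,0,-1]}]'
python3 - <<'E'
from h import *
print(move([.566,.1004,.014],94)); print(manip.sense()["tcp_pos"])
s=vision.snapshot("top"); crop(s,"t2",105,75,425,235,2.5)
E
```

```text
t: 5.85
tcp_pos: [0.5661, 0.0995, 0.0995]
tool_rot: [-0.031, 1.0, 0.0, 0.0]
force: [0.2, -0.8, 0.0]
finger_gap: 1.002
(array([ 0.1,  1. , 85.5]), np.float64(-0.5030135345856479))
[0.56609428 0.09945255 0.09946543]
```

View pics/t2.png

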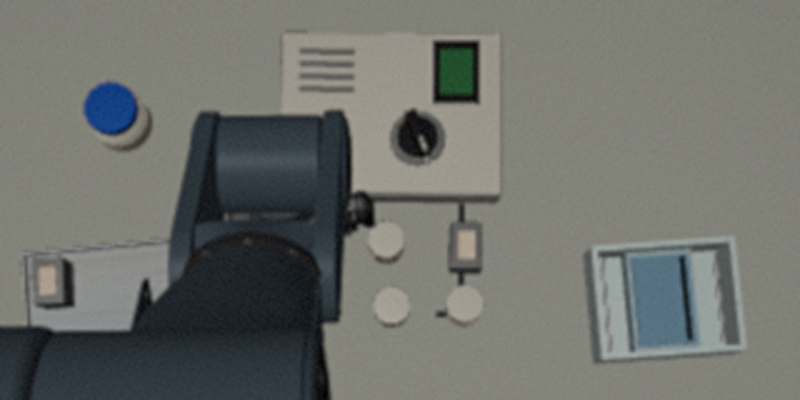

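The first box stands in the tray at (48,282), and the jars and the other box haven't moved. I'll descend, grip and lift in one call.

```bash
python3 -m crank '[{"grip":0,"offset":[0,1,45],"angular":[0,0,0]},{"grip":0,"offset":[0,1,75],"angular":[0,0,0]},{"grip":0,"offset":[0,1,85],"angular":[0,0,0]},{"grip":0.5,"offset":[0,1,85],"angular":[0,0,0]},{"grip":1,"offset":[0,1,85],"angular":[0,0,0]},{"grip":1,"offset":[0,1,85],"angular":[0,0,0]},{"grip":1,"offset":[0,1,85],"angular":[0,0,0]},{"grip":1,"offset":[0,1,85],"angular":[0,0,0]},{"grip":1,"offset":[0,1,45],"angular":[0,0,0]},{"grip":1,"offset":[0,1,0],"angular":[0,0,0]}]'
python3 - <<'E'
from h import *
print(move([.4625,.3733,.1],93)); print(manip.sense()["tcp_pos"])
s=vision.snapshot("wrist"); crop(s,"w4",0,0,512,384,1.2)
E
```

```text
t: 6.9
tcp_pos: [0.5638, 0.1019, 0.0987]
tool_rot: [-0.032, 0.999, 0.0, -0.003]
force: [0.8, -0.1, -1.0]
finger_gap: 0.387
(array([ 83.7, 277.3,  -0.8]), np.float64(0.6667372174415647))
[0.56375241 0.10192328 0.09865268]
```

View pics/w4.png

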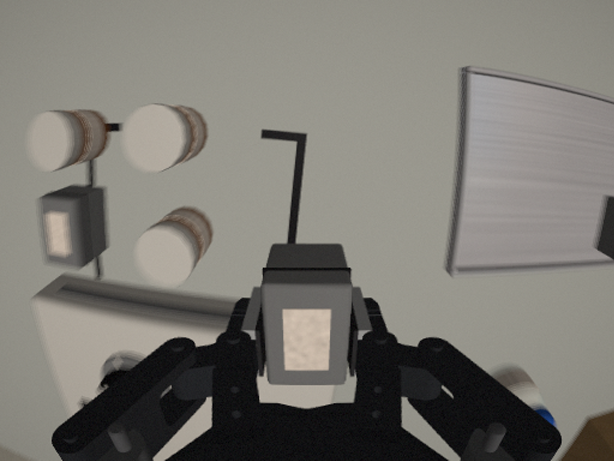

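```bash
python3 -m crank '[{"grip":1,"offset":[14,45,0],"angular":[0,0,0]},{"grip":1,"offset":[28,90,0],"angular":[0,0,0]},{"grip":1,"offset":[42,135,0],"angular":[0,0,0]},{"grip":1,"offset":[56,180,0],"angular":[0,0,0]},{"grip":1,"offset":[70,225,0],"angular":[0,0,0]},{"grip":1,"offset":[80,260,0],"angular":[0,0,0]},{"grip":1,"offset":[86,278,0],"angular":[0,0,0]},{"grip":1,"offset":[86,278,0],"angular":[0,0,0]},{"grip":1,"offset":[86,278,0],"angular":[0,0,0]}]'
python3 - <<'E'
from h import *
print(manip.sense()["tcp_pos"],move([.4625,.3733,.02],93))
E
```

```text
t: 7.85
tcp_pos: [0.4615, 0.374, 0.0993]
tool_rot: [-0.033, 0.999, -0.0, 0.0]
force: [0.0, -0.5, -0.5]
finger_gap: 0.39
[0.46151204 0.37395621 0.09933512] (array([-0.9, -0.7, 79.3]), np.float64(0.7542856578644432))
```

```bash
python3 -m crank '[{"grip":1,"offset":[-1,0,40],"angular":[0,0,1]},{"grip":1,"offset":[-1,0,65],"angular":[0,0,1]},{"grip":1,"offset":[-1,0,77],"angular":[0,0,1]},{"grip":1,"offset":[-1,0,80],"angular":[0,0,1]},{"grip":1,"offset":[-1,0,80],"angular":[0,0,1]},{"grip":0.4,"offset":[-1,0,80],"angular":[0,0,1]},{"grip":0.35,"offset":[-1,0,80],"angular":[0,0,1]},{"grip":0.35,"offset":[-1,0,80],"angular":[0,0,1]},{"grip":0.35,"offset":[-1,0,40],"angular":[0,0,1]},{"grip":0.35,"offset":[-1,0,0],"angular":[0,0,1]}]'
python3 - <<'E'
from h import *
print(manip.sense()["tcp_pos"],move([.494,.0115,.1],92))
s=vision.snapshot("wrist"); crop(s,"w5",0,0,512,384,1.2)
E
```

```text
t: 8.85
tcp_pos: [0.4618, 0.3734, 0.0987]
tool_rot: [-0.023, 1.0, -0.001, -0.002]
force: [0.7, -0.1, -0.0]
finger_gap: 0.653
[0.46178336 0.37343683 0.09867278] (array([ -15.2, -363. ,   -0.7]), np.float64(0.6824967874754861))
```

View pics/w5.png

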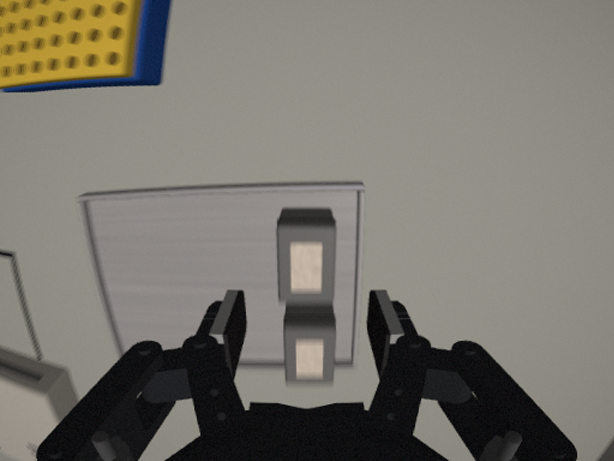

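Both boxes stand in the tray at (310,345) and (306,260). Jar 1 is next.

```bash
python3 -m crank '[{"grip":0.2,"offset":[-2,-48,0],"angular":[0,0,0]},{"grip":0,"offset":[-4,-96,0],"angular":[0,0,0]},{"grip":0,"offset":[-6,-144,0],"angular":[0,0,0]},{"grip":0,"offset":[-8,-192,0],"angular":[0,0,0]},{"grip":0,"offset":[-10,-240,0],"angular":[0,0,0]},{"grip":0,"offset":[-12,-288,0],"angular":[0,0,0]},{"grip":0,"offset":[-14,-330,0],"angular":[0,0,0]},{"grip":0,"offset":[-15,-355,0],"angular":[0,0,0]},{"grip":0,"offset":[-15,-363,0],"angular":[0,0,0]},{"grip":0,"offset":[-15,-363,0],"angular":[0,0,0]}]'
python3 - <<'E'
from h import *
s=vision.snapshot("top"); crop(s,"t3",105,75,425,235,2.5)
print(manip.sense()["tcp_pos"],move([.494,.0115,.014],92))
s=vision.snapshot("wrist"); crop(s,"w6",0,0,512,384,1.2)
E
```

```text
t: 9.9
tcp_pos: [0.4951, 0.0113, 0.0994]
tool_rot: [-0.022, 1.0, 0.0, 0.0]
force: [0.2, 0.8, -0.6]
finger_gap: 1.0
[0.49464618 0.01236918 0.09935676] (array([ 0.7, -0.9, 85.4]), np.float64(0.6338875934128367))
```

View pics/w6.png

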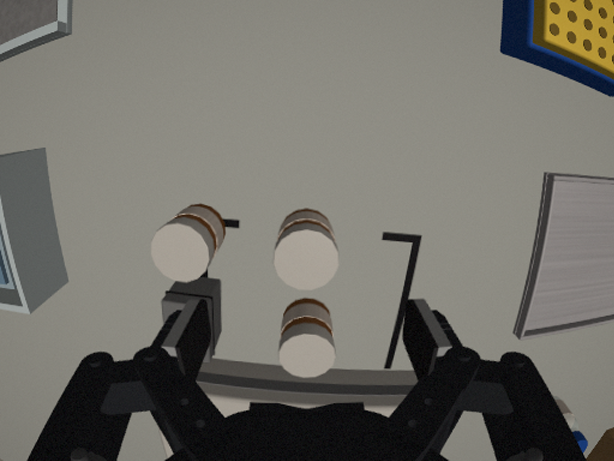

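View pics/t3.png

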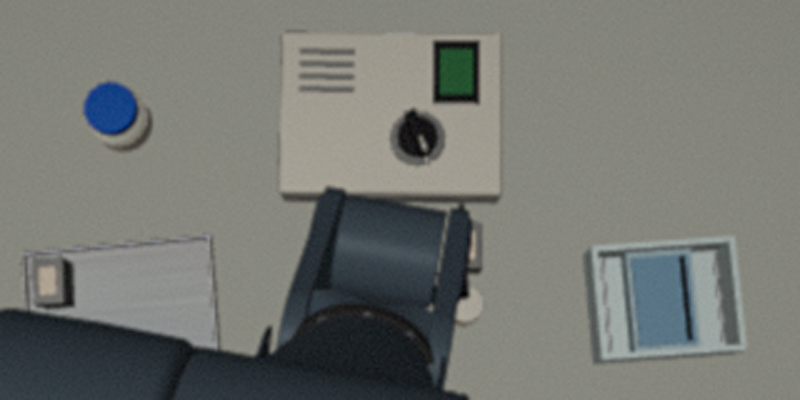

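The jar is centred at (306,260). Fully open, the right finger would come close to jar 2, so I'll go down partly closed.

```bash
python3 -m crank '[{"grip":0.3,"offset":[1,-1,20],"angular":[0,0,0]},{"grip":0.3,"offset":[1,-1,45],"angular":[0,0,0]},{"grip":0.3,"offset":[1,-1,75],"angular":[0,0,0]},{"grip":0.3,"offset":[1,-1,85],"angular":[0,0,0]},{"grip":0.3,"offset":[1,-1,85],"angular":[0,0,0]},{"grip":1,"offset":[1,-1,85],"angular":[0,0,0]},{"grip":1,"offset":[1,-1,85],"angular":[0,0,0]},{"grip":1,"offset":[1,-1,85],"angular":[0,0,0]},{"grip":1,"offset":[1,-1,40],"angular":[0,0,0]},{"grip":1,"offset":[1,-1,0],"angular":[0,0,0]}]'
python3 - <<'E'
from h import *
print(manip.sense()["tcp_pos"],move([.5364,.3074,.1],93))
s=vision.snapshot("wrist"); crop(s,"w7",0,0,512,384,1.2)
E
```

```text
t: 11.0
tcp_pos: [0.4928, 0.0112, 0.0993]
tool_rot: [-0.023, 1.0, 0.0, -0.002]
force: [1.5, -0.2, -0.5]
finger_gap: 0.435
[0.49283457 0.0112219  0.09934861] (array([-57.3, 293.8,  -0.6]), np.float64(-0.3267298491922901))
```

View pics/w7.png

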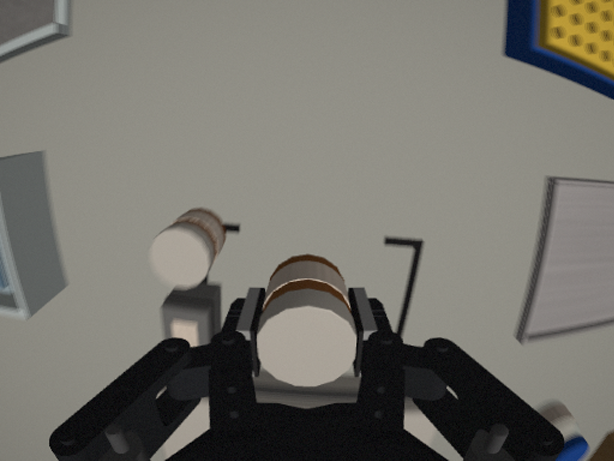

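```bash
python3 -m crank '[{"grip":1,"offset":[-9,47,0],"angular":[0,0,0]},{"grip":1,"offset":[-18,94,0],"angular":[0,0,0]},{"grip":1,"offset":[-27,141,0],"angular":[0,0,0]},{"grip":1,"offset":[-36,188,0],"angular":[0,0,0]},{"grip":1,"offset":[-46,235,0],"angular":[0,0,0]},{"grip":1,"offset":[-53,275,0],"angular":[0,0,0]},{"grip":1,"offset":[-56,294,0],"angular":[0,0,0]},{"grip":1,"offset":[-56,294,0],"angular":[0,0,0]},{"grip":1,"offset":[-56,294,0],"angular":[0,0,0]}]'
python3 - <<'E'
from h import *
print(manip.sense()["tcp_pos"],move([.5364,.3074,.02],93))
E
```

```text
t: 11.95
tcp_pos: [0.5353, 0.3067, 0.0992]
tool_rot: [-0.024, 1.0, -0.001, -0.0]
force: [0.2, -1.2, -1.4]
finger_gap: 0.431
[0.53529076 0.30671239 0.09923317] (array([-1.2,  0.7, 79.2]), np.float64(-0.2817592170390526))
```

```bash
python3 -m crank '[{"grip":1,"offset":[-1,1,40],"angular":[0,0,0]},{"grip":1,"offset":[-1,1,65],"angular":[0,0,0]},{"grip":1,"offset":[-1,1,77],"angular":[0,0,0]},{"grip":1,"offset":[-1,1,80],"angular":[0,0,0]},{"grip":1,"offset":[-1,1,80],"angular":[0,0,0]},{"grip":0.4,"offset":[-1,1,80],"angular":[0,0,0]},{"grip":0.35,"offset":[-1,1,80],"angular":[0,0,0]},{"grip":0.35,"offset":[-1,1,80],"angular":[0,0,0]},{"grip":0.35,"offset":[-1,1,40],"angular":[0,0,0]},{"grip":0.35,"offset":[-1,1,0],"angular":[0,0,0]}]'
python3 - <<'E'
from h import *
print(manip.sense()["tcp_pos"],move([.5644,.0154,.1],91))
s=vision.snapshot("wrist"); crop(s,"w8",0,0,512,384,1.2)
E
```

```text
t: 12.95
tcp_pos: [0.5359, 0.308, 0.0988]
tool_rot: [-0.023, 1.0, -0.001, -0.002]
force: [1.1, -0.4, -0.2]
finger_gap: 0.651
[0.53587028 0.30803374 0.09880472] (array([ -14.8, -293.6,   -0.9]), np.float64(1.6837534404894825))
```

View pics/w8.png

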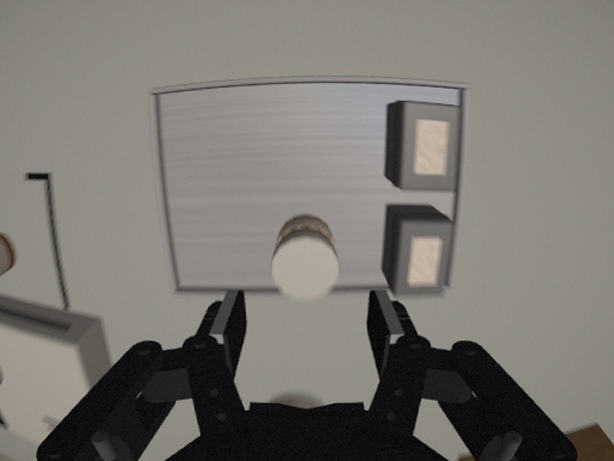

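Jar 1 stands in the tray beside the boxes, at (305,260). Jar 0 is next.

```bash
python3 -m crank '[{"grip":0.3,"offset":[-2,-47,0],"angular":[0,0,2]},{"grip":0.25,"offset":[-4,-94,0],"angular":[0,0,2]},{"grip":0.25,"offset":[-7,-141,0],"angular":[0,0,2]},{"grip":0.25,"offset":[-10,-188,0],"angular":[0,0,2]},{"grip":0.25,"offset":[-12,-235,0],"angular":[0,0,2]},{"grip":0.25,"offset":[-14,-275,0],"angular":[0,0,2]},{"grip":0.25,"offset":[-15,-293,0],"angular":[0,0,2]},{"grip":0.25,"offset":[-15,-293,0],"angular":[0,0,2]}]'
python3 - <<'E'
from h import *
print(manip.sense()["tcp_pos"],move([.5644,.0154,.014],91))
s=vision.snapshot("wrist"); crop(s,"w9",0,0,512,384,1.2)
E
```

```text
t: 13.8
tcp_pos: [0.5666, 0.0136, 0.0996]
tool_rot: [-0.004, 1.0, -0.0, 0.001]
force: [0.5, -0.4, 0.7]
finger_gap: 0.752
[0.56664828 0.01361435 0.09961838] (array([ 2.4,  1.9, 85.6]), np.float64(-0.559134872691402))
```

View pics/w9.png

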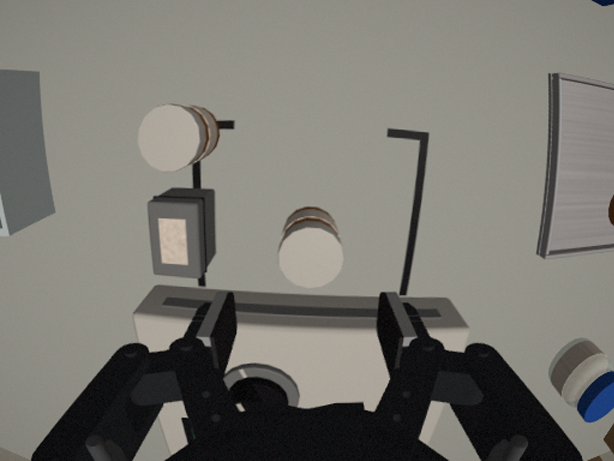

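Jar 0 is roughly centred at (311,257), so I'll grip it.

```bash
python3 -m crank '[{"grip":0.25,"offset":[1,1,20],"angular":[0,0,0]},{"grip":0.25,"offset":[1,1,45],"angular":[0,0,0]},{"grip":0.25,"offset":[1,1,75],"angular":[0,0,0]},{"grip":0.25,"offset":[1,1,85],"angular":[0,0,0]},{"grip":0.25,"offset":[1,1,85],"angular":[0,0,0]},{"grip":1,"offset":[1,1,85],"angular":[0,0,0]},{"grip":1,"offset":[1,1,85],"angular":[0,0,0]},{"grip":1,"offset":[1,1,85],"angular":[0,0,0]},{"grip":1,"offset":[1,1,40],"angular":[0,0,0]},{"grip":1,"offset":[1,1,0],"angular":[0,0,0]}]'
python3 - <<'E'
from h import *
print(manip.sense()["tcp_pos"],move([.4666,.3034,.1],93))
s=vision.snapshot("wrist"); crop(s,"w10",0,0,512,384,1)
E
```

```text
t: 14.85
tcp_pos: [0.5637, 0.0176, 0.0994]
tool_rot: [-0.006, 1.0, 0.0, -0.002]
force: [1.8, 1.0, -1.1]
finger_gap: 0.43
[0.56373624 0.01756464 0.09942195] (array([ 9.38e+01,  2.87e+02, -1.00e-01]), np.float64(-2.331024359786724))
```

View pics/w10.png

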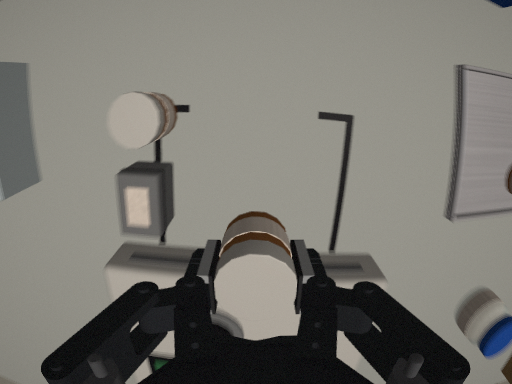

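```bash
python3 -m crank '[{"grip":1,"offset":[15,45,0],"angular":[0,0,-2]},{"grip":1,"offset":[30,90,0],"angular":[0,0,-2]},{"grip":1,"offset":[45,135,0],"angular":[0,0,-2]},{"grip":1,"offset":[60,180,0],"angular":[0,0,-2]},{"grip":1,"offset":[75,225,0],"angular":[0,0,-2]},{"grip":1,"offset":[88,265,0],"angular":[0,0,-2]},{"grip":1,"offset":[95,287,0],"angular":[0,0,-2]},{"grip":1,"offset":[95,287,0],"angular":[0,0,-2]},{"grip":1,"offset":[95,287,0],"angular":[0,0,-2]}]'
python3 - <<'E'
from h import *
print(manip.sense()["tcp_pos"],move([.4666,.3034,.02],93))
E
```

```text
t: 15.8
tcp_pos: [0.4661, 0.3035, 0.0997]
tool_rot: [-0.024, 1.0, -0.0, 0.0]
force: [-0.6, -1.0, -1.9]
finger_gap: 0.434
[0.46608444 0.30349143 0.0996544 ] (array([-0.5, -0.1, 79.7]), np.float64(-0.2269497208543214))
```

```bash
python3 -m crank '[{"grip":1,"offset":[0,0,40],"angular":[0,0,0]},{"grip":1,"offset":[0,0,65],"angular":[0,0,0]},{"grip":1,"offset":[0,0,77],"angular":[0,0,0]},{"grip":1,"offset":[0,0,80],"angular":[0,0,0]},{"grip":1,"offset":[0,0,80],"angular":[0,0,0]},{"grip":0.4,"offset":[0,0,80],"angular":[0,0,0]},{"grip":0.35,"offset":[0,0,80],"angular":[0,0,0]},{"grip":0.35,"offset":[0,0,80],"angular":[0,0,0]},{"grip":0.35,"offset":[0,0,40],"angular":[0,0,0]},{"grip":0.35,"offset":[0,0,0],"angular":[0,0,0]}]'
python3 - <<'E'
from h import *
print(manip.sense()["tcp_pos"],move([.558,-.0705,.1],86.5))
s=vision.snapshot("wrist"); crop(s,"w11",0,0,512,384,1)
E
```

```text
t: 16.8
tcp_pos: [0.4652, 0.3028, 0.0988]
tool_rot: [-0.023, 1.0, -0.001, -0.002]
force: [1.1, 0.7, 0.0]
finger_gap: 0.651
[0.46519321 0.30282676 0.09883419] (array([ -75.3, -377.3,   -1. ]), np.float64(6.179011549558581))
```

View pics/w11.png

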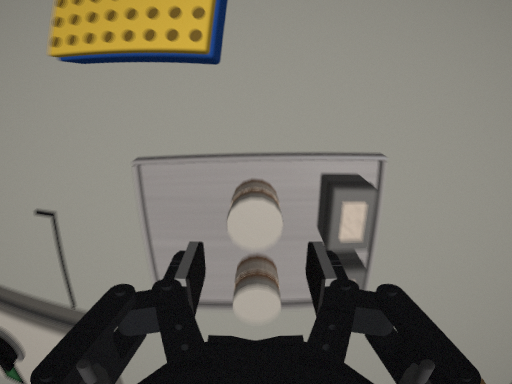

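Two jars now stand in the middle column at (255,220) and (257,295). Box C is next.

```bash
python3 -m crank '[{"grip":0.3,"offset":[-9,-45,0],"angular":[0,0,3]},{"grip":0.2,"offset":[-18,-92,0],"angular":[0,0,6]},{"grip":0.2,"offset":[-28,-140,0],"angular":[0,0,6]},{"grip":0.2,"offset":[-37,-187,0],"angular":[0,0,6]},{"grip":0.2,"offset":[-46,-235,0],"angular":[0,0,6]},{"grip":0.2,"offset":[-55,-282,0],"angular":[0,0,6]},{"grip":0.2,"offset":[-65,-329,0],"angular":[0,0,6]},{"grip":0.2,"offset":[-72,-362,0],"angular":[0,0,6]},{"grip":0.2,"offset":[-75,-377,0],"angular":[0,0,6]},{"grip":0.2,"offset":[-75,-377,0],"angular":[0,0,6]}]'
python3 - <<'E'
from h import *
s=vision.snapshot("wrist"); crop(s,"w12",0,0,512,384,1.2)
s=vision.snapshot("top"); crop(s,"t4",105,75,425,235,2.5)
print(manip.sense()["tcp_pos"],move([.558,-.0705,.014],86.5))
E
```

```text
t: 17.85
tcp_pos: [0.5595, -0.0715, 0.0994]
tool_rot: [0.03, 1.0, -0.0, 0.001]
force: [-0.7, 0.1, -0.0]
finger_gap: 0.799
[ 0.55785256 -0.06849823  0.09913439] (array([-0.4, -2.1, 85.1]), np.float64(0.1919507167070691))
```

View pics/w12.png

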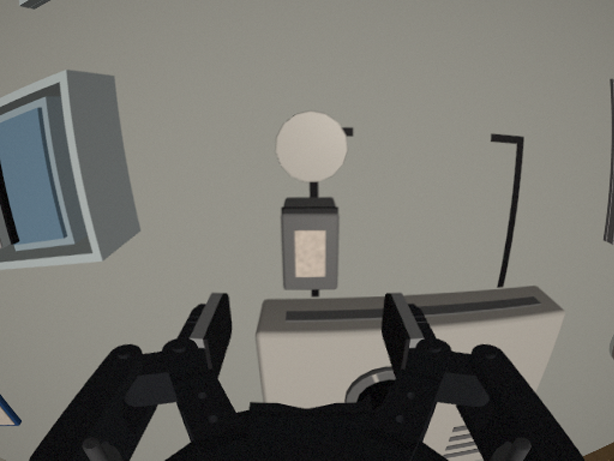

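View pics/t4.png

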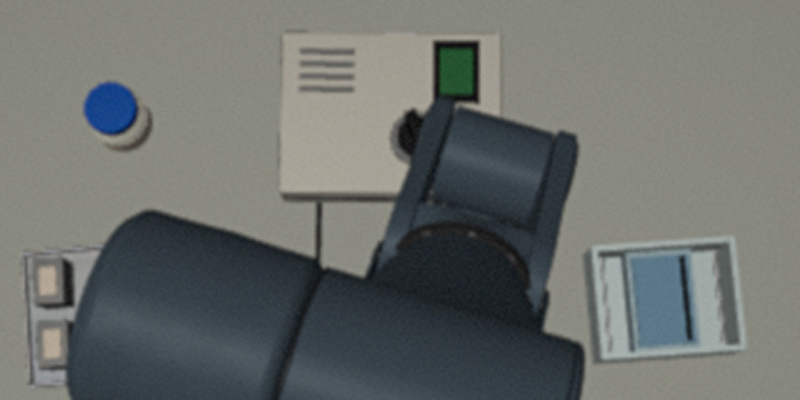

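Box C is centred at (310,255), and jar 2 stands at (311,147), well clear of the fingers.

```bash
python3 -m crank '[{"grip":0.2,"offset":[0,-1,20],"angular":[0,0,0]},{"grip":0.2,"offset":[0,-1,45],"angular":[0,0,0]},{"grip":0.2,"offset":[0,-1,75],"angular":[0,0,0]},{"grip":0.2,"offset":[0,-1,85],"angular":[0,0,0]},{"grip":0.2,"offset":[0,-1,85],"angular":[0,0,0]},{"grip":1,"offset":[0,-1,85],"angular":[0,0,0]},{"grip":1,"offset":[0,-1,85],"angular":[0,0,0]},{"grip":1,"offset":[0,-1,85],"angular":[0,0,0]},{"grip":1,"offset":[0,-1,40],"angular":[0,0,0]},{"grip":1,"offset":[0,-1,0],"angular":[0,0,0]}]'
python3 - <<'E'
from h import *
print(manip.sense()["tcp_pos"],move([.5405,.2375,.1],93))
s=vision.snapshot("wrist"); crop(s,"w13",0,0,512,384,1)
E
```

```text
t: 18.95
tcp_pos: [0.5579, -0.0706, 0.0995]
tool_rot: [0.029, 1.0, 0.0, -0.001]
force: [1.9, 0.6, -0.4]
finger_gap: 0.39
[ 0.55786679 -0.07056437  0.09945228] (array([ 3.520e+01,  3.065e+02, -2.000e-01]), np.float64(-6.3265558845527465))
```

View pics/w13.png

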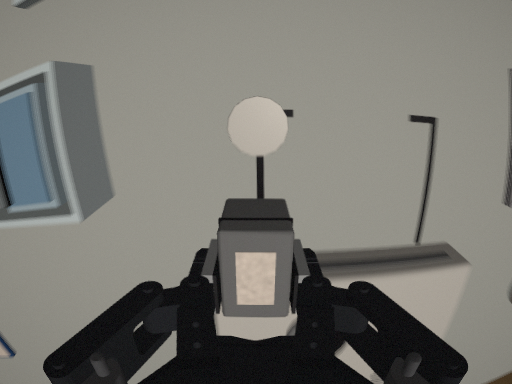

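```bash
python3 -m crank '[{"grip":1,"offset":[5,46,0],"angular":[0,0,-3]},{"grip":1,"offset":[10,93,0],"angular":[0,0,-6]},{"grip":1,"offset":[16,140,0],"angular":[0,0,-6]},{"grip":1,"offset":[21,187,0],"angular":[0,0,-6]},{"grip":1,"offset":[27,234,0],"angular":[0,0,-6]},{"grip":1,"offset":[32,280,0],"angular":[0,0,-6]},{"grip":1,"offset":[35,306,0],"angular":[0,0,-6]},{"grip":1,"offset":[35,306,0],"angular":[0,0,-6]},{"grip":1,"offset":[35,306,0],"angular":[0,0,-6]}]'
python3 - <<'E'
from h import *
print(manip.sense()["tcp_pos"],move([.5405,.2375,.02],93))
E
```

```text
t: 19.9
tcp_pos: [0.5412, 0.2371, 0.0997]
tool_rot: [-0.024, 1.0, -0.0, 0.0]
force: [0.8, 0.2, -0.5]
finger_gap: 0.391
[0.54124432 0.23706702 0.09965361] (array([ 0.8,  0.5, 79.7]), np.float64(-0.21239620733113895))
```

```bash
python3 -m crank '[{"grip":1,"offset":[1,0,40],"angular":[0,0,0]},{"grip":1,"offset":[1,0,65],"angular":[0,0,0]},{"grip":1,"offset":[1,0,77],"angular":[0,0,0]},{"grip":1,"offset":[1,0,80],"angular":[0,0,0]},{"grip":1,"offset":[1,0,80],"angular":[0,0,0]},{"grip":0.4,"offset":[1,0,80],"angular":[0,0,0]},{"grip":0.35,"offset":[1,0,80],"angular":[0,0,0]},{"grip":0.35,"offset":[1,0,80],"angular":[0,0,0]},{"grip":0.35,"offset":[1,0,40],"angular":[0,0,0]},{"grip":0.35,"offset":[1,0,0],"angular":[0,0,0]}]'
python3 - <<'E'
from h import *
print(manip.sense()["tcp_pos"],move([.4931,-.0656,.1],90))
s=vision.snapshot("wrist"); crop(s,"w14",0,0,512,384,1)
E
```

```text
t: 20.9
tcp_pos: [0.5394, 0.2363, 0.0987]
tool_rot: [-0.023, 1.0, -0.0, -0.002]
force: [0.6, 0.2, 0.4]
finger_gap: 0.651
[0.53937783 0.23633293 0.09872526] (array([  60.3, -299.4,   -0.8]), np.float64(2.676289320312833))
```

View pics/w14.png

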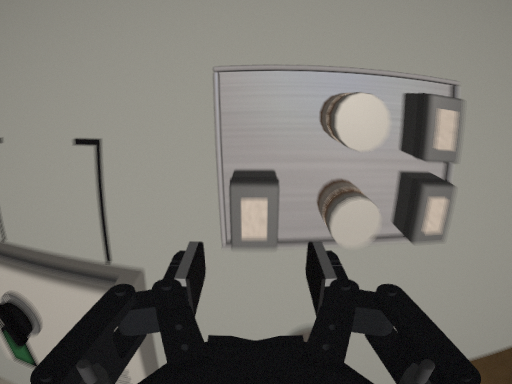

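Five items stand in the tray. The last is jar 2.

```bash
python3 -m crank '[{"grip":0.3,"offset":[9,-46,0],"angular":[0,0,3]},{"grip":0.2,"offset":[18,-93,0],"angular":[0,0,3]},{"grip":0.2,"offset":[28,-140,0],"angular":[0,0,3]},{"grip":0.2,"offset":[38,-187,0],"angular":[0,0,3]},{"grip":0.2,"offset":[47,-234,0],"angular":[0,0,3]},{"grip":0.2,"offset":[56,-280,0],"angular":[0,0,3]},{"grip":0.2,"offset":[60,-299,0],"angular":[0,0,3]},{"grip":0.2,"offset":[60,-299,0],"angular":[0,0,3]},{"grip":0.2,"offset":[60,-299,0],"angular":[0,0,3]}]'
python3 - <<'E'
from h import *
print(manip.sense()["tcp_pos"],move([.4931,-.0656,.014],90))
s=vision.snapshot("wrist"); crop(s,"w15",0,0,512,384,1.2)
E
```

```text
t: 21.85
tcp_pos: [0.4945, -0.0648, 0.0994]
tool_rot: [0.003, 1.0, 0.0, 0.0]
force: [-0.2, 0.2, 0.1]
finger_gap: 0.799
[ 0.49453267 -0.06483285  0.09939749] (array([ 1.4, -0.8, 85.4]), np.float64(-0.38978719210388135))
```

View pics/w15.png

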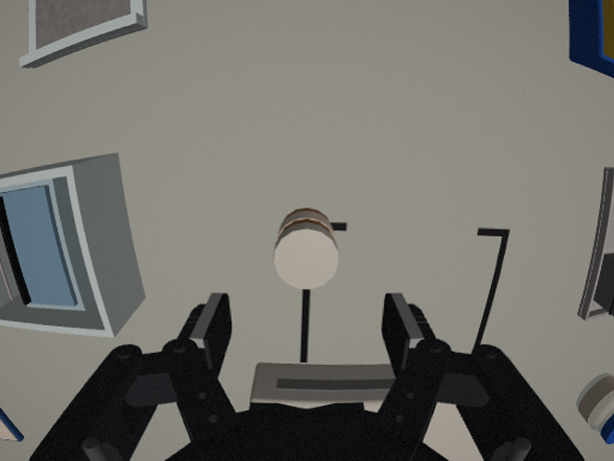

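Jar 2 is centred at (307,258).

```bash
python3 -m crank '[{"grip":0.2,"offset":[1,-1,20],"angular":[0,0,0]},{"grip":0.2,"offset":[1,-1,45],"angular":[0,0,0]},{"grip":0.2,"offset":[1,-1,75],"angular":[0,0,0]},{"grip":0.2,"offset":[1,-1,85],"angular":[0,0,0]},{"grip":0.2,"offset":[1,-1,85],"angular":[0,0,0]},{"grip":1,"offset":[1,-1,85],"angular":[0,0,0]},{"grip":1,"offset":[1,-1,85],"angular":[0,0,0]},{"grip":1,"offset":[1,-1,85],"angular":[0,0,0]},{"grip":1,"offset":[1,-1,40],"angular":[0,0,0]},{"grip":1,"offset":[1,-1,0],"angular":[0,0,0]}]'
python3 - <<'E'
from h import *
print(manip.sense()["tcp_pos"],move([.4707,.2335,.1],93))
s=vision.snapshot("wrist"); crop(s,"w16",0,0,512,384,1)
E
```

```text
t: 22.9
tcp_pos: [0.4926, -0.0655, 0.0994]
tool_rot: [0.003, 1.0, 0.001, -0.002]
force: [-0.0, -0.3, -1.0]
finger_gap: 0.435
[ 0.49262616 -0.06552062  0.09938863] (array([ 2.360e+01,  2.989e+02, -2.000e-01]), np.float64(-3.323633516263371))
```

View pics/w16.png

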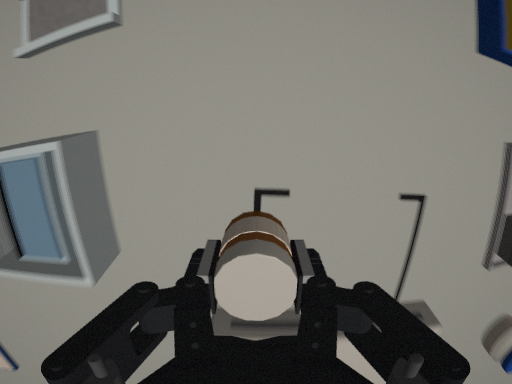

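```bash
python3 -m crank '[{"grip":1,"offset":[4,46,0],"angular":[0,0,-3]},{"grip":1,"offset":[8,93,0],"angular":[0,0,-3]},{"grip":1,"offset":[12,140,0],"angular":[0,0,-3]},{"grip":1,"offset":[16,187,0],"angular":[0,0,-3]},{"grip":1,"offset":[20,234,0],"angular":[0,0,-3]},{"grip":1,"offset":[23,280,0],"angular":[0,0,-3]},{"grip":1,"offset":[24,299,0],"angular":[0,0,-3]},{"grip":1,"offset":[24,299,0],"angular":[0,0,-3]},{"grip":1,"offset":[24,299,0],"angular":[0,0,-3]}]'
python3 - <<'E'
from h import *
print(manip.sense()["tcp_pos"],move([.4707,.2335,.02],93))
E
```

```text
t: 23.85
tcp_pos: [0.4709, 0.2335, 0.0996]
tool_rot: [-0.024, 1.0, -0.0, 0.0]
force: [-0.9, -0.9, -0.9]
finger_gap: 0.431
[0.4709481  0.23347524 0.09962521] (array([ 0.3,  0.1, 79.6]), np.float64(-0.23127221987444102))
```

```bash
python3 -m crank '[{"grip":1,"offset":[0,0,40],"angular":[0,0,0]},{"grip":1,"offset":[0,0,65],"angular":[0,0,0]},{"grip":1,"offset":[0,0,77],"angular":[0,0,0]},{"grip":1,"offset":[0,0,80],"angular":[0,0,0]},{"grip":1,"offset":[0,0,80],"angular":[0,0,0]},{"grip":0.4,"offset":[0,0,80],"angular":[0,0,0]},{"grip":0.35,"offset":[0,0,80],"angular":[0,0,0]},{"grip":0.35,"offset":[0,0,80],"angular":[0,0,0]},{"grip":0.35,"offset":[0,0,40],"angular":[0,0,0]},{"grip":0.35,"offset":[0,0,0],"angular":[0,0,0]}]'
python3 -m crank '[{"grip":0.35,"offset":[0,-45,-30],"angular":[0,0,0]},{"grip":0.6,"offset":[0,-90,-60],"angular":[0,0,0]},{"grip":1,"offset":[0,-135,-80],"angular":[0,0,0]},{"grip":1,"offset":[0,-180,-80],"angular":[0,0,0]},{"grip":1,"offset":[0,-225,-80],"angular":[0,0,0]},{"grip":1,"offset":[0,-270,-80],"angular":[0,0,0]},{"grip":1,"offset":[0,-270,-80],"angular":[0,0,0]},{"grip":1,"offset":[0,-270,-80],"angular":[0,0,0]}]'
python3 - <<'E'
from h import *
s=vision.snapshot("top"); crop(s,"t5",105,75,425,235,2.5);crop(s,"t5c",320,150,420,230,6)
s=vision.snapshot("side"); crop(s,"s5",100,100,420,340,2.5)
print(manip.sense()["tcp_pos"])
E
```

```text
t: 24.85
tcp_pos: [0.4701, 0.233, 0.0988]
tool_rot: [-0.023, 1.0, -0.0, -0.002]
force: [-0.0, 0.2, -0.6]
finger_gap: 0.654
t: 25.65
tcp_pos: [0.4837, -0.0373, 0.1794]
tool_rot: [-0.022, 1.0, 0.0, -0.0]
force: [0.3, -0.4, -0.7]
finger_gap: -0.001
[ 0.48324709 -0.03537381  0.1792125 ]
```

View pics/t5.png

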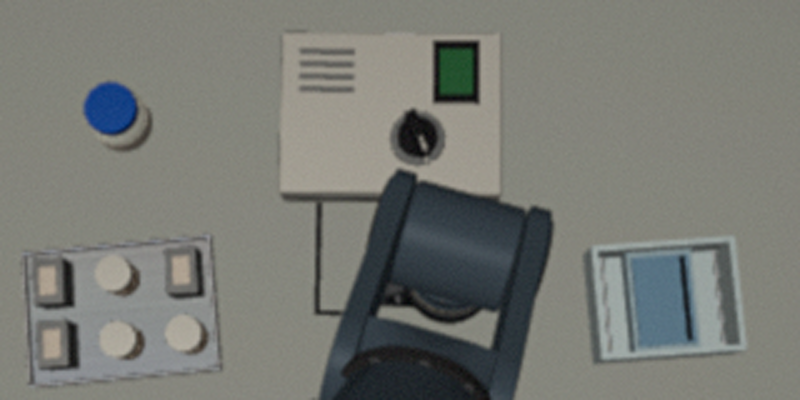

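View pics/t5c.png

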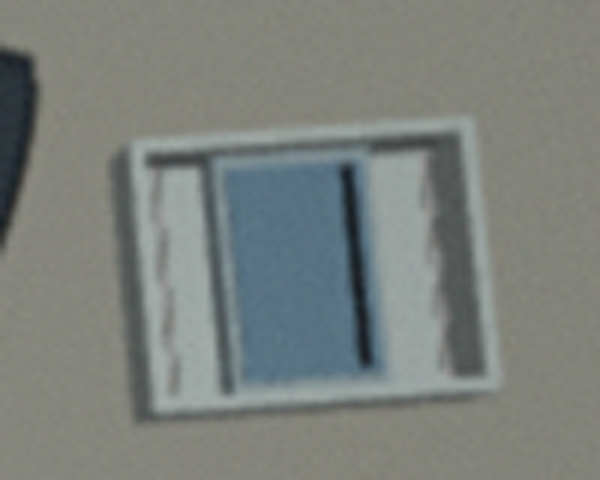

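View pics/s5.png

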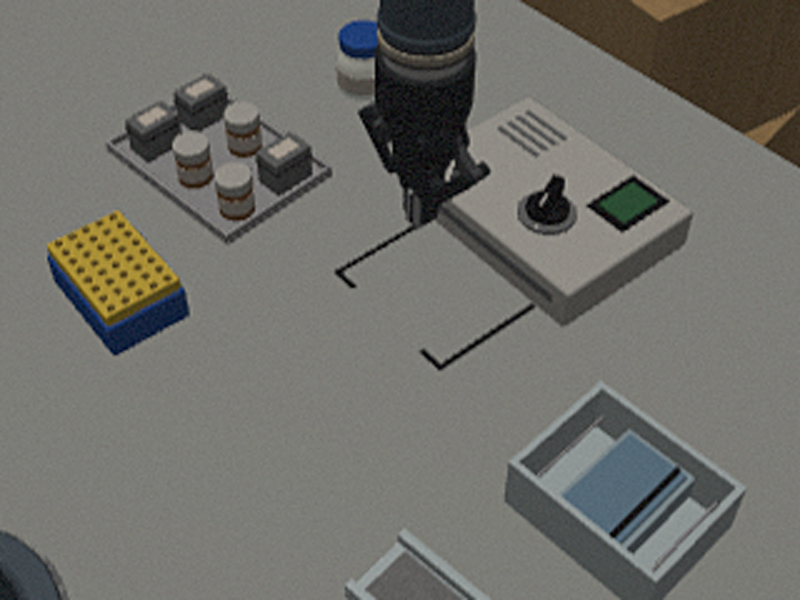

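All six items stand upright in the tray, boxes at (48,280), (55,343) and (183,272), jars at (115,273), (120,340) and (185,335). The bay is clear. Now the tank: I'll grip its bay-side wall from above and drag it flat along the bench.

Run:
```python
from h import *
s=vision.snapshot("top")
C=lambda c:((c[0]+.5)/6-.5+320,(c[1]+.5)/6-.5+150)
w=np.array([onz(s,C(p),.06) for p in [(133,143),(473,118),(502,388),(152,413)]])
c=w.mean(0); y=(w[0]+w[3]-w[1]-w[2]); a=np.degrees(np.arctan2(y[1],y[0])); x=w[0]+w[1]-w[2]-w[3]; ax=np.degrees(np.arctan2(x[1],x[0]))
print(c,a,ax)
yaw=np.radians((a-90+ax)/2); g=c+.072*np.array([-np.sin(yaw),np.cos(yaw)]); print(yaw,g)
# side view cross check of the top near corners
print("move",move([*g,.12],90+np.degrees(yaw)), manip.sense()["tcp_pos"])
s2=vision.snapshot("side")
for p in w: print(proj(s2,[*p,.06]))
```

```text
[ 0.49266212 -0.27766458] 92.50774061243945 1.6806281623382207
0.03655041270379558 [ 0.49003108 -0.20571267]
move (array([   1.5, -170.9,   59.1]), np.float64(0.6827879843439462)) [ 0.48330842 -0.03500471  0.17920159]
[339.78236648 252.36611817]
[397.67828568 294.68713244]
[361.78818469 332.09135413]
[302.36454004 283.67355586]
```

```bash
python3 -m crank '[{"grip":0.6,"offset":[0,-45,10],"angular":[0,0,1]},{"grip":0.55,"offset":[1,-90,30],"angular":[0,0,1]},{"grip":0.55,"offset":[1,-135,50],"angular":[0,0,1]},{"grip":0.55,"offset":[1,-165,59],"angular":[0,0,1]},{"grip":0.55,"offset":[1,-171,59],"angular":[0,0,1]},{"grip":0.55,"offset":[1,-171,59],"angular":[0,0,1]},{"grip":0.55,"offset":[1,-171,59],"angular":[0,0,1]}]' 40
python3 - <<'E'
from h import *
s=vision.snapshot("wrist"); crop(s,"w17",0,0,512,384,1.5)
print(manip.sense()["tcp_pos"],move([.490,-.2057,.036],92.1),manip.sense()["finger_gap"])
E
```

```text
t: 26.55
tcp_pos: [0.4907, -0.2052, 0.1206]
tool_rot: [-0.016, 1.0, 0.0, -0.0]
force: [-0.3, 0.7, 0.3]
finger_gap: 0.453
[ 0.49077183 -0.20510096  0.12074541] (array([ 0.8, -0.6, 84.7]), np.float64(-0.28593292775950374)) 0.4516021940701925
```

View pics/w17.png

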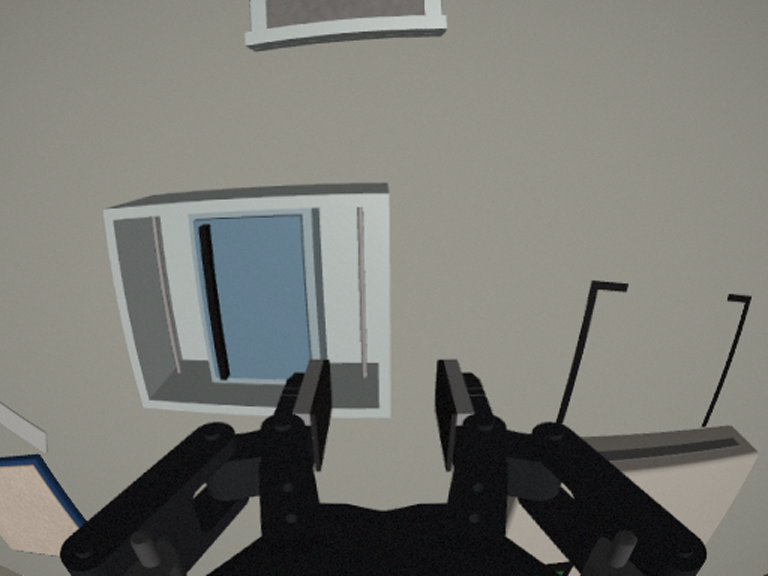

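The wall at column 384 lies midway between the fingertips, at columns 315 and 450. I'll descend and grip.

```bash
python3 -m crank '[{"grip":0.55,"offset":[1,-1,30],"angular":[0,0,0]},{"grip":0.55,"offset":[1,-1,55],"angular":[0,0,0]},{"grip":0.55,"offset":[1,-1,75],"angular":[0,0,0]},{"grip":0.55,"offset":[1,-1,85],"angular":[0,0,0]},{"grip":0.55,"offset":[1,-1,85],"angular":[0,0,0]},{"grip":0.8,"offset":[1,-1,85],"angular":[0,0,0]},{"grip":1,"offset":[1,-1,85],"angular":[0,0,0]},{"grip":1,"offset":[1,-1,85],"angular":[0,0,0]},{"grip":1,"offset":[1,-1,85],"angular":[0,0,0]}]' 60
python3 - <<'E'
from h import *
s=vision.snapshot("wrist"); crop(s,"w18",0,0,512,384,1.2)
print(manip.sense(),orient().round(4))
E
```

```text
t: 27.5
tcp_pos: [0.4905, -0.2082, 0.0365]
tool_rot: [-0.015, 1.0, -0.0, 0.001]
force: [0.6, 3.4, 6.7]
finger_gap: 0.057
{'t': 27.55, 'q': array([-6.11432971e-01,  7.15058871e-01,  1.80552733e+00,  7.71282985e-04,
        6.19138842e-01, -2.21238697e+00]), 'qd': array([-0.0003506 ,  0.00148051,  0.00050073,  0.0010922 ,  0.00073263,
        0.00129784]), 'tau': array([ -1.83404747, -38.80136847,  -7.40925059,  -0.3788454 ,
        -0.32634744,   0.13210902]), 'tcp_pos': array([ 0.49056609, -0.20819122,  0.03651617]), 'tool_rot': array([-1.47644418e-02,  9.99890539e-01, -3.65976058e-04,  8.87844104e-04]), 'force': array([1.33658702, 2.87752424, 6.53606106]), 'ft_torque': array([ 0.44430456, -0.08408784,  0.19576758]), 'finger_gap': 0.05874617495403429} [[-9.996e-01 -2.950e-02  1.800e-03]
 [-2.950e-02  9.996e-01 -7.000e-04]
 [-1.800e-03 -8.000e-04 -1.000e+00]]
```

View pics/w18.png

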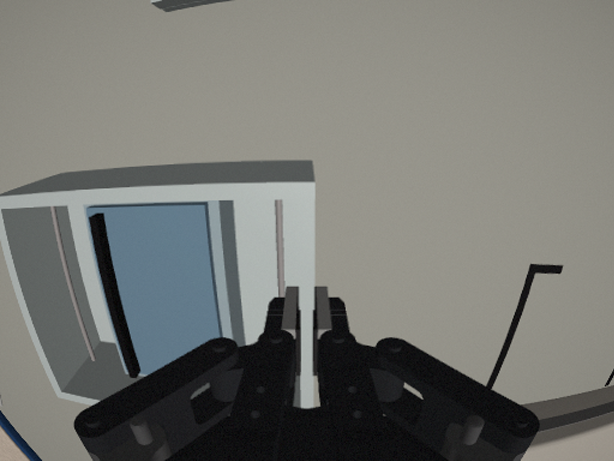

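The wall is gripped (gap about 5 mm) and the tool presses the tank down lightly. I'll work out the drag.

Run:
```python
from h import *
print(move([.540,.084,.036],88))
print(move([.530,-.06,.036],88))
```

```text
(array([-58. , 290.6,   0.4]), np.float64(3.691904336455977))
(array([-43.8, 147. ,   0.5]), np.float64(3.691904336455977))
```

```bash
python3 -m crank '[{"grip":1,"offset":[-2,8,0],"angular":[0,0,0]},{"grip":1,"offset":[-6,22,0],"angular":[0,0,0.5]},{"grip":1,"offset":[-12,40,0],"angular":[0,0,1]},{"grip":1,"offset":[-18,60,0],"angular":[0,0,1.5]},{"grip":1,"offset":[-24,80,0],"angular":[0,0,2]},{"grip":1,"offset":[-30,100,0],"angular":[0,0,2.5]},{"grip":1,"offset":[-36,120,0],"angular":[0,0,3]},{"grip":1,"offset":[-41,136,0],"angular":[0,0,3.5]},{"grip":1,"offset":[-44,147,0],"angular":[0,0,3.7]},{"grip":1,"offset":[-44,147,0],"angular":[0,0,3.7]}]' 60
python3 - <<'E'
from h import *
s=vision.snapshot("wrist"); crop(s,"w19",0,0,512,384,1)
print(manip.sense()["tcp_pos"],move([.540,.084,.036],88),manip.sense()["force"],manip.sense()["finger_gap"])
E
```

```text
t: 28.55
tcp_pos: [0.5314, -0.0594, 0.0365]
tool_rot: [0.017, 1.0, -0.001, 0.002]
force: [2.5, 3.5, 5.2]
finger_gap: 0.055
[ 0.53134897 -0.05938615  0.03650423] (array([ -3.7, 143.6,   0.5]), np.float64(0.015258387710460397)) [1.82961349 4.52025851 6.32378394] 0.05689224637695004
```

View pics/w19.png

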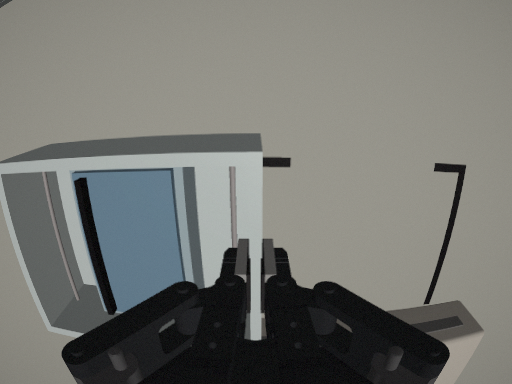

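The tank follows flat and square, its gripped wall at column 255, so I'll continue the drag.

```bash
python3 -m crank '[{"grip":1,"offset":[0,8,0],"angular":[0,0,0]},{"grip":1,"offset":[-1,22,0],"angular":[0,0,0]},{"grip":1,"offset":[-1,40,0],"angular":[0,0,0]},{"grip":1,"offset":[-2,60,0],"angular":[0,0,0]},{"grip":1,"offset":[-2,80,0],"angular":[0,0,0]},{"grip":1,"offset":[-3,100,0],"angular":[0,0,0]},{"grip":1,"offset":[-3,120,0],"angular":[0,0,0]},{"grip":1,"offset":[-4,136,0],"angular":[0,0,0]},{"grip":1,"offset":[-4,144,0],"angular":[0,0,0]},{"grip":1,"offset":[-4,144,0],"angular":[0,0,0]}]' 60
python3 - <<'E'
from h import *
s=vision.snapshot("wrist"); crop(s,"w20",0,0,512,384,1.5)
s=vision.snapshot("side"); crop(s,"s20",200,120,400,280,4)
print(manip.sense()["tcp_pos"],move([.5548,.084,.036],88),manip.sense()["force"],manip.sense()["finger_gap"])
E
```

```text
t: 29.6
tcp_pos: [0.54, 0.0844, 0.0365]
tool_rot: [0.017, 1.0, -0.0, 0.002]
force: [0.6, 2.1, 6.3]
finger_gap: 0.058
[0.53996681 0.08435021 0.036536  ] (array([-14.8,   0.2,   0.6]), np.float64(0.005431735166794738)) [-0.59126769  2.68342731  5.72473856] 0.05490593941443614
```

View pics/w20.png

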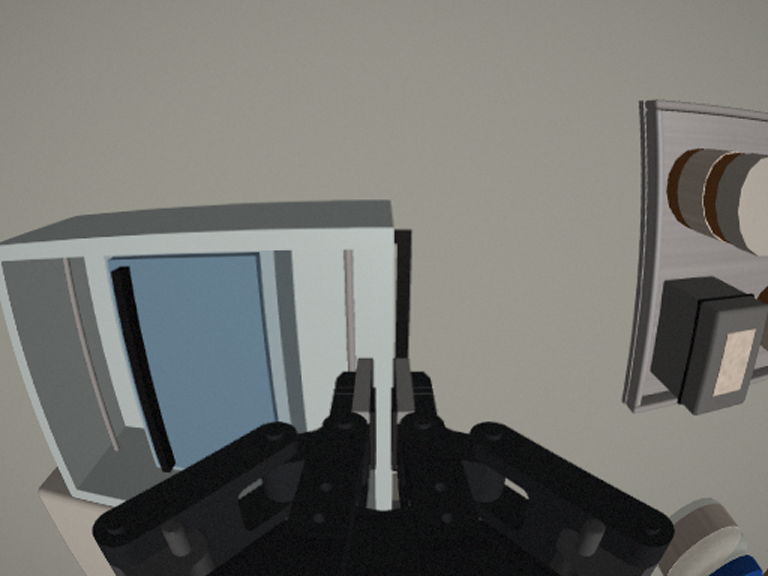

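View pics/s20.png

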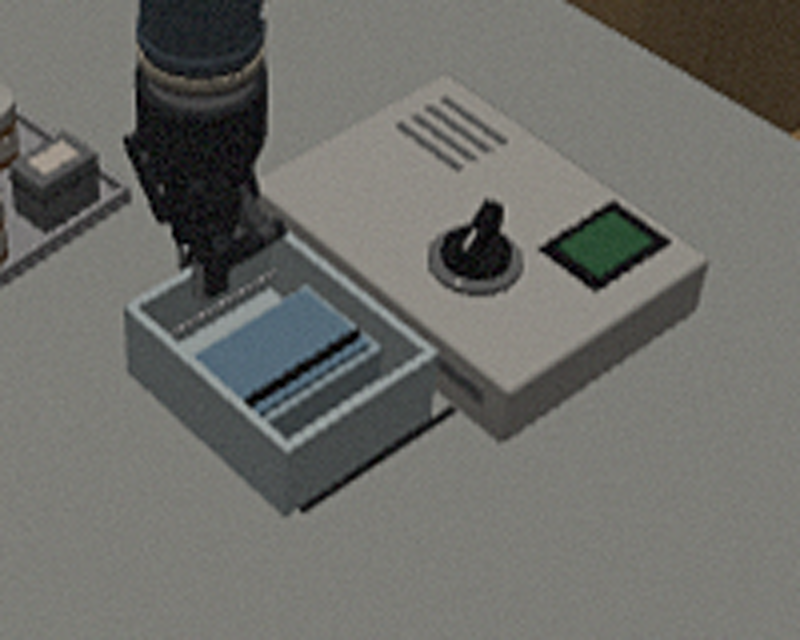

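The tank is between the tape marks, square, with the +y tape at column 403 just outside its wall. Now a slow push toward the supply.

```bash
python3 -m crank '[{"grip":1,"offset":[-4,0,0],"angular":[0,0,0]},{"grip":1,"offset":[-8,0,0],"angular":[0,0,0]},{"grip":1,"offset":[-10,0,0],"angular":[0,0,0]},{"grip":1,"offset":[-12,0,0],"angular":[0,0,0]},{"grip":1,"offset":[-13,0,0],"angular":[0,0,0]},{"grip":1,"offset":[-13,0,0],"angular":[0,0,0]}]' 60
python3 - <<'E'
from h import *
print(manip.sense()["tcp_pos"],manip.sense()["force"])
E
python3 -m crank '[{"grip":1,"offset":[-1,0,0],"angular":[0,0,0]},{"grip":1,"offset":[-2,0,0],"angular":[0,0,0]},{"grip":1,"offset":[-2,0,0],"angular":[0,0,0]},{"grip":1,"offset":[-2,0,0],"angular":[0,0,0]}]' 60
python3 - <<'E'
from h import *
print(manip.sense()["tcp_pos"],manip.sense()["force"],manip.sense()["ft_torque"])
s=vision.snapshot("side"); crop(s,"s21",200,120,400,280,4)
E
```

```text
t: 30.3
tcp_pos: [0.5457, 0.084, 0.0365]
tool_rot: [0.018, 1.0, 0.0, -0.005]
force: [-10.5, -0.6, 16.2]
finger_gap: 0.054
[0.5457375  0.08402373 0.03647438] [-10.52967632  -0.64347915  16.15195193]
t: 30.7
tcp_pos: [0.5458, 0.0841, 0.0365]
tool_rot: [0.018, 1.0, 0.0, -0.008]
force: [-14.7, -0.4, 19.5]
finger_gap: 0.054
[0.54578533 0.08405102 0.03651116] [-14.73738146  -0.41802795  19.48378388] [ 0.01119412  1.75842944 -0.26114255]
```

View pics/s21.png

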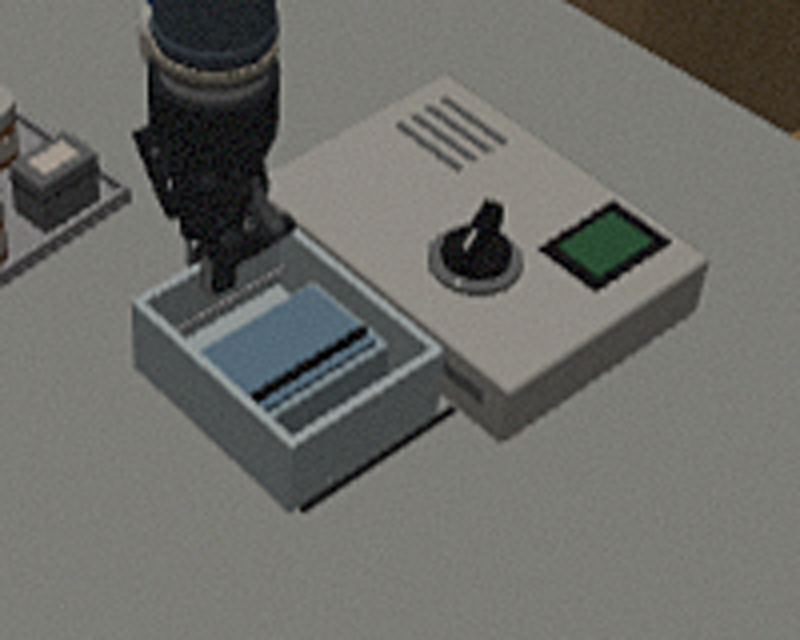

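Contact came about 9 mm before I expected it. Before pushing any further I'll check whether the tank is flush or skewed.

Run:
```python
from h import *
s=vision.snapshot("top"); crop(s,"t21",215,130,315,220,6)
s=vision.snapshot("wrist"); crop(s,"w21",0,0,512,384,1.5)
```

```text
(no output)
```

View pics/t21.png

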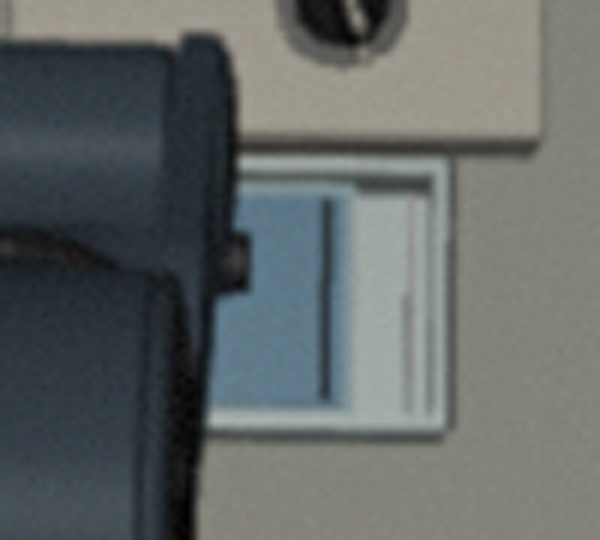

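View pics/w21.png

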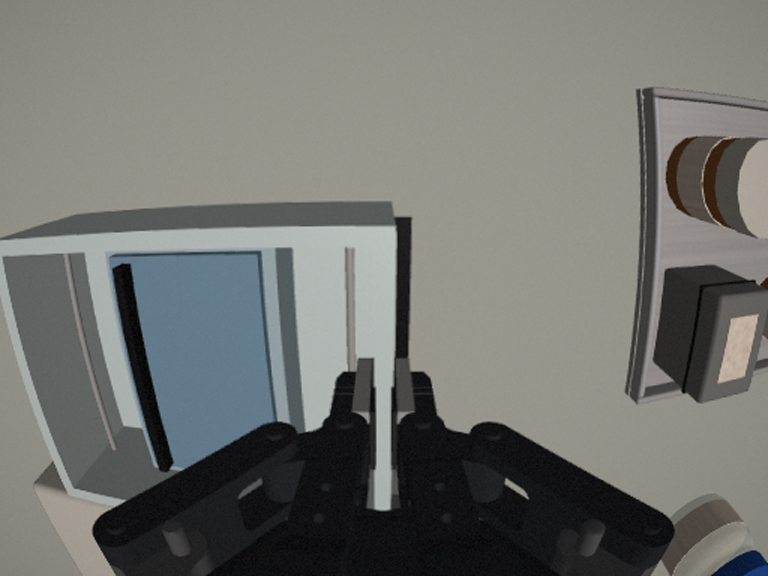

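Run:
```python
from h import *
s=vision.snapshot("top")
C=lambda c:((c[0]+.5)/6-.5+215,(c[1]+.5)/6-.5+130)
for c in [(447,157),(255,157),(447,430),(210,425)]: print("tank",c,(onz(s,C(c),.06)*1000).round(1))
for c in [(540,136),(250,136)]: print("supply top edge",c,(onz(s,C(c),.05)*1000).round(1))
for c in [(535,153),(300,150)]: print("supply bottom edge",c,(onz(s,C(c),.0)*1000).round(1))
for c in [(447,437)]: print("tank front bottom",c,(onz(s,C(c),.0)*1000).round(1))
```

```text
tank (447, 157) [600.1 -65.6]
tank (255, 157) [602.7  19. ]
tank (447, 430) [479.1 -61.2]
tank (210, 425) [484.3  41.9]
supply top edge (540, 136) [ 610.3 -107.7]
supply top edge (250, 136) [614.4  21.1]
supply bottom edge (535, 153) [ 613.1 -109.7]
supply bottom edge (300, 150) [618.   -1.3]
tank front bottom (447, 437) [482.5 -64.4]
```

The tank's back edge is about 10 mm short of the supply but square to it. The push is also pressing the tank down with 19 N, so friction is probably what's holding it. I'll ease the command up a little.

```bash
python3 -m crank '[{"grip":1,"offset":[0,0,-0.5],"angular":[0,0,0]},{"grip":1,"offset":[0,0,-1],"angular":[0,0,0]},{"grip":1,"offset":[0,0,-1],"angular":[0,0,0]},{"grip":1,"offset":[0,0,-1],"angular":[0,0,0]}]' 60
python3 - <<'E'
from h import *
print(manip.sense()["tcp_pos"],manip.sense()["force"],manip.sense()["ft_torque"])
E
```

```text
t: 31.3
tcp_pos: [0.5506, 0.0836, 0.0365]
tool_rot: [0.018, 1.0, 0.0, -0.003]
force: [-6.6, -0.1, 7.3]
finger_gap: 0.056
[0.55061334 0.08364432 0.03649101] [-6.58498221 -0.08820584  7.29815947] [ 0.09081885  0.85058764 -0.28096921]
```

That was friction: it slid on 5 mm. I'll continue.

```bash
python3 -m crank '[{"grip":1,"offset":[-1,0,-0.3],"angular":[0,0,0]},{"grip":1,"offset":[-2,0,-0.3],"angular":[0,0,0]},{"grip":1,"offset":[-3,0,-0.3],"angular":[0,0,0]},{"grip":1,"offset":[-3,0,-0.3],"angular":[0,0,0]}]' 60
python3 -m crank '[{"grip":1,"offset":[-1,0,-0.3],"angular":[0,0,0]},{"grip":1,"offset":[-2,0,-0.3],"angular":[0,0,0]},{"grip":1,"offset":[-3,0,-0.3],"angular":[0,0,0]},{"grip":1,"offset":[-3,0,-0.3],"angular":[0,0,0]}]' 60
python3 - <<'E'
from h import *
s=vision.snapshot("top"); crop(s,"t22",215,130,315,220,6)
print(manip.sense()["tcp_pos"],manip.sense()["force"],manip.sense()["ft_torque"])
E
```

```text
t: 31.7
tcp_pos: [0.5557, 0.0833, 0.0365]
tool_rot: [0.018, 1.0, 0.0, -0.001]
force: [-5.0, 1.2, 3.5]
finger_gap: 0.06
t: 32.1
tcp_pos: [0.5579, 0.0831, 0.0365]
tool_rot: [0.018, 1.0, 0.0, -0.002]
force: [-6.3, -0.2, 1.4]
finger_gap: 0.058
[0.55794605 0.08315602 0.03650236] [-6.56223324  0.57672051  1.49802097] [ 0.09787155  0.8563003  -0.25004357]
```

View pics/t22.png

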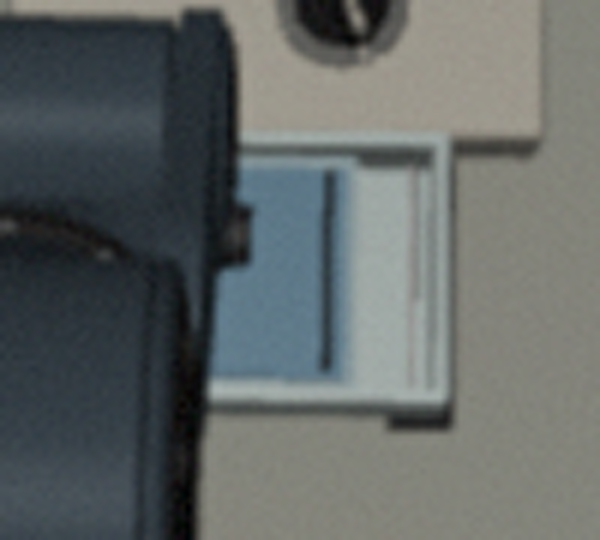

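```bash
python3 -m crank '[{"grip":1,"offset":[-2,0,0],"angular":[0,0,0]},{"grip":1,"offset":[-4,0,0],"angular":[0,0,0]},{"grip":1,"offset":[-4,0,0],"angular":[0,0,0]},{"grip":1,"offset":[-4,0,0],"angular":[0,0,0]}]' 60
python3 - <<'E'
from h import *
print(manip.sense()["tcp_pos"],manip.sense()["force"],manip.sense()["ft_torque"])
E
python3 -m crank '[{"grip":1,"offset":[-2,0,0],"angular":[0,0,0]},{"grip":1,"offset":[-4,0,0],"angular":[0,0,0]},{"grip":1,"offset":[-4,0,0],"angular":[0,0,0]},{"grip":1,"offset":[-4,0,0],"angular":[0,0,0]}]' 60
python3 - <<'E'
from h import *
print(manip.sense()["tcp_pos"],manip.sense()["force"],manip.sense()["ft_torque"])
E
```

```text
t: 32.55
tcp_pos: [0.5578, 0.0831, 0.0365]
tool_rot: [0.017, 1.0, -0.0, -0.006]
force: [-13.1, -0.2, 7.7]
finger_gap: 0.057
[0.55784326 0.08314232 0.03649583] [-13.06550525  -0.16993368   7.70890222] [-0.06932059  1.50494829 -0.25490127]
t: 32.95
tcp_pos: [0.5578, 0.0832, 0.0365]
tool_rot: [0.017, 1.0, -0.0, -0.01]
force: [-19.9, -1.3, 14.8]
finger_gap: 0.056
[0.55775844 0.08315601 0.03645345] [-19.91405647  -1.28444161  14.77469928] [-0.21677847  2.47376988 -0.26541851]
```

Contact is firm: TCP x stays at 0.558 while the force rises to 20 N. I'll relax the push, open and lift off.

```bash
python3 -m crank '[{"grip":1,"offset":[4,0,0],"angular":[0,0,0]},{"grip":1,"offset":[7,0,0],"angular":[0,0,0]},{"grip":1,"offset":[7,0,0],"angular":[0,0,0]},{"grip":0.7,"offset":[7,0,0],"angular":[0,0,0]},{"grip":0.55,"offset":[7,0,0],"angular":[0,0,0]},{"grip":0.55,"offset":[7,0,0],"angular":[0,0,0]},{"grip":0.55,"offset":[7,0,-20],"angular":[0,0,0]},{"grip":0.55,"offset":[7,0,-60],"angular":[0,0,0]},{"grip":0.55,"offset":[7,0,-110],"angular":[0,0,0]},{"grip":0.55,"offset":[7,0,-130],"angular":[0,0,0]}]' 60
python3 -m crank '[{"grip":0.55,"offset":[10,40,-20],"angular":[0,0,0]},{"grip":0.55,"offset":[20,85,-20],"angular":[0,0,0]},{"grip":0.55,"offset":[30,130,-20],"angular":[0,0,0]},{"grip":0.55,"offset":[40,170,-20],"angular":[0,0,0]},{"grip":0.55,"offset":[40,210,-20],"angular":[0,0,0]},{"grip":0.55,"offset":[40,210,-20],"angular":[0,0,0]},{"grip":0.55,"offset":[40,210,-20],"angular":[0,0,0]}]'
python3 - <<'E'
from h import *
s=vision.snapshot("top"); crop(s,"t23",210,70,320,220,5)
s=vision.snapshot("side"); crop(s,"s23",180,110,380,270,4)
E
```

```text
t: 33.95
tcp_pos: [0.5643, 0.0828, 0.1717]
tool_rot: [0.017, 1.0, -0.0, 0.005]
force: [0.6, 0.0, 0.2]
finger_gap: 0.451
t: 34.65
tcp_pos: [0.5284, 0.2952, 0.187]
tool_rot: [0.016, 1.0, -0.0, 0.001]
force: [-0.0, 0.1, 0.1]
finger_gap: 0.451
```

View pics/t23.png

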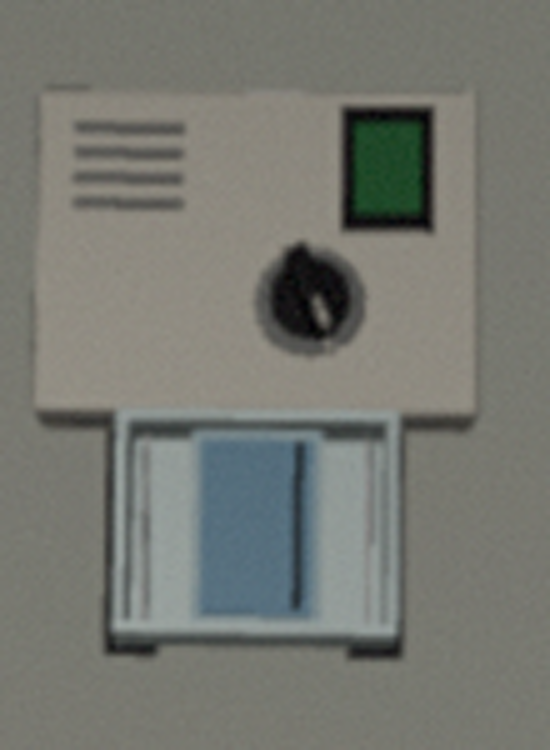

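View pics/s23.png

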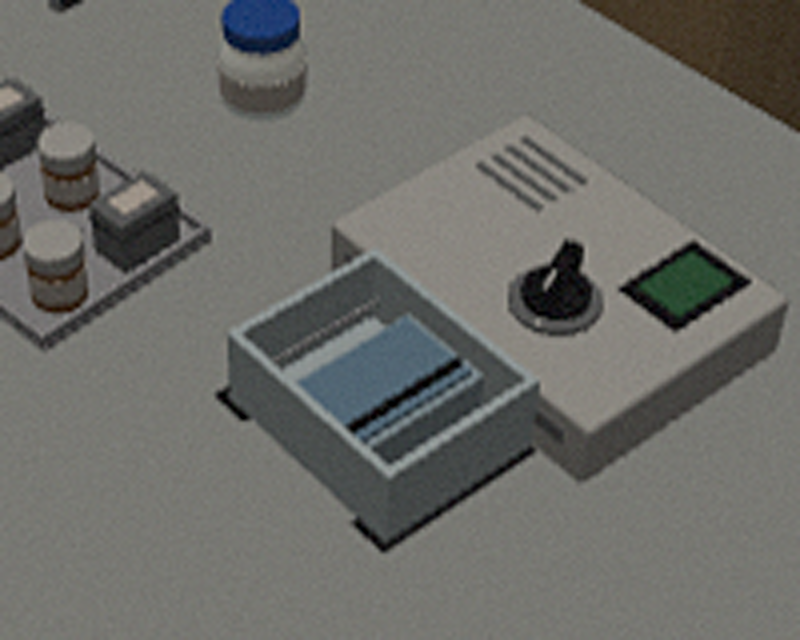

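Run:
```python
from h import *
s=vision.snapshot("top")
C=lambda c:((c[0]+.5)/5-.5+210,(c[1]+.5)/5-.5+70)
W=lambda c,z:onz(s,C(c),z)
w=np.array([W(p,.06) for p in [(114,411),(401,411),(401,634),(111,636)]])
u=np.array([W(p,.05) for p in [(40,93),(475,93),(475,413),(36,413)]])
def pose(w):
    c=w.mean(0); y=w[0]+w[3]-w[1]-w[2]; x=w[0]+w[1]-w[2]-w[3]
    return c,np.arctan2(-y[0],y[1]),np.arctan2(x[1],x[0])
ct,a,b=pose(w); cs,a2,b2=pose(u); print(ct,a,b,cs,a2,b2)
yaw=(a2+b2)/2; R=np.array([[np.cos(yaw),np.sin(yaw)],[-np.sin(yaw),np.cos(yaw)]])
print("tank in supply frame (want -150,0):",(R@(ct-cs)*1000).round(1))
p,q=W((297,243),.084),W((325,340),.084); print("bar",p,q,(p+q)/2,np.degrees(np.arctan2(*(q-p)[::-1])),np.linalg.norm(p-q))
print("pod",W((311,302),.056))
print("move",move([*W((311,302),.056),.2],None),manip.sense()["tcp_pos"])
```

```text
[0.55329747 0.01025138] -0.026998526663343094 -0.03491189662325052 [0.70287747 0.00639243] -0.03337970095226355 -0.0343783714255425
tank in supply frame (want -150,0): [-149.6   -1.2]
bar [ 0.69696962 -0.01525957] [ 0.64444885 -0.02825604] [ 0.67070924 -0.0217578 ] -166.1011435539919 0.05410489180543927
pod [ 0.67243675 -0.0222202 ]
move (array([-155.5, -309.8,  -13. ]), None) [0.52834184 0.29305959 0.18687597]
```

The tank measures (-149.6, -1.2) mm in the supply frame against a target of (-150, 0), and it is square within 0.5°. So it is docked. Next I'll move over the knob and take a closer look.

```bash
python3 -m crank '[{"grip":0.55,"offset":[-20,-40,0],"angular":[0,0,-5]},{"grip":0.5,"offset":[-40,-80,0],"angular":[0,0,-10]},{"grip":0.5,"offset":[-60,-120,0],"angular":[0,0,-16]},{"grip":0.5,"offset":[-80,-160,0],"angular":[0,0,-16]},{"grip":0.5,"offset":[-100,-200,0],"angular":[0,0,-16]},{"grip":0.5,"offset":[-120,-240,0],"angular":[0,0,-16]},{"grip":0.5,"offset":[-140,-280,0],"angular":[0,0,-16]},{"grip":0.5,"offset":[-155,-308,0],"angular":[0,0,-16]},{"grip":0.5,"offset":[-155,-308,0],"angular":[0,0,-16]},{"grip":0.5,"offset":[-155,-308,0],"angular":[0,0,-16]}]'
python3 -m crank '[{"grip":0.5,"offset":[0,0,20],"angular":[0,0,0]},{"grip":0.5,"offset":[0,0,40],"angular":[0,0,0]},{"grip":0.5,"offset":[0,0,50],"angular":[0,0,0]},{"grip":0.5,"offset":[0,0,50],"angular":[0,0,0]},{"grip":0.5,"offset":[0,0,50],"angular":[0,0,0]}]'
python3 - <<'E'
from h import *
s=vision.snapshot("wrist"); crop(s,"w24",0,0,512,384,1.5)
print(manip.sense()["tcp_pos"],manip.sense()["q"],move([.672,-.022,.068],104))
E
```

```text
t: 35.8
tcp_pos: [0.6716, -0.0212, 0.1866]
tool_rot: [-0.12, 0.993, 0.0, -0.0]
force: [-0.7, 0.3, -0.5]
finger_gap: 0.499
t: 36.3
tcp_pos: [0.6721, -0.0184, 0.1374]
tool_rot: [-0.122, 0.993, -0.0, 0.0]
force: [-0.2, 0.0, -0.2]
finger_gap: 0.502
[ 0.67259246 -0.01861255  0.1378787 ] [-1.93421087e-01  6.96081914e-01  1.38482072e+00  7.12838325e-05
  1.05910336e+00 -2.00894662e+00] (array([ 1.5, -3.1, 69.9]), np.float64(0.019927485798362454))
```

View pics/w24.png

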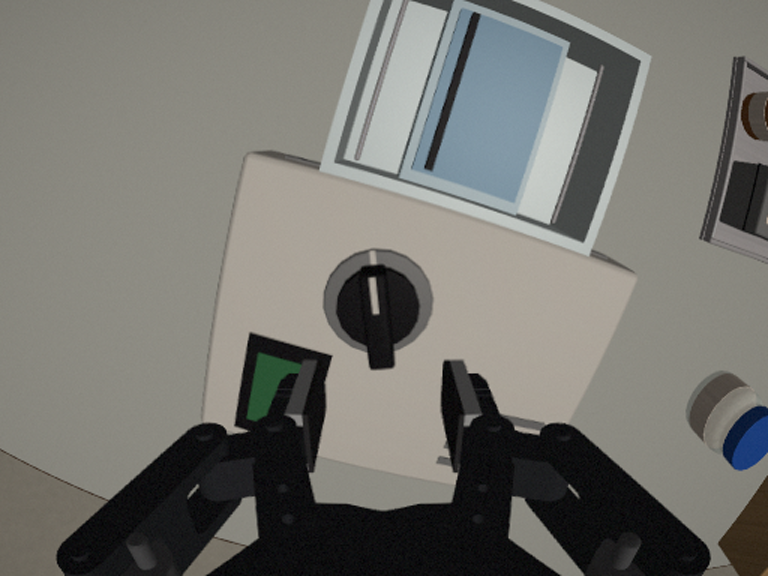

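```bash
cat >> h.py <<'E'
def fish(s,uv,z):
    K=s["intrinsics"];R=np.array(s["R"]);t=np.array(s["t"])
    m=np.array([uv[0]-K[0,2],uv[1]-K[1,2]]); r=np.linalg.norm(m); th=r/K[0,0]
    d=R.T@np.array([*(np.sin(th)*m/r),np.cos(th)]); o=-R.T@t
    return (o+d*(z-o[2])/d[2])[:2]
E
python3 - <<'E'
from h import *
s=vision.snapshot("wrist")
f=lambda u,v,z:fish(s,((u+.5)/1.5-.5,(v+.5)/1.5-.5),z)
p,q=f(372.5,267,.084),f(382,365,.084)
print(p,q,(p+q)/2,np.degrees(np.arctan2(*(p-q)[::-1])),np.linalg.norm(p-q))
l,r,b,t=f(324,300,.056),f(433,300,.056),f(378,249,.056),f(378,352,.056); print((l+r)/2,np.linalg.norm(l-r),(b+t)/2,np.linalg.norm(b-t))
print(manip.sense()["tcp_pos"])
c=(p+q)/2
for c in [(p+q)/2]: print(move([*c,.068],None))
E
```

```text
[ 0.64624014 -0.03022565] [ 0.69421265 -0.0138081 ] [ 0.67022639 -0.02201688] -161.107599633446 0.050704022791413325
[ 0.67116591 -0.02161615] 0.05863454508400366 [ 0.67269118 -0.0214862 ] 0.05908642206889959
[ 0.67275682 -0.01875206  0.13810424]
(array([ 3.4, -2.5, 70.1]), None)
```

```bash
python3 -m crank '[{"grip":0.5,"offset":[3,-3,20],"angular":[0,0,-4.5]},{"grip":0.5,"offset":[3,-3,40],"angular":[0,0,-4.5]},{"grip":0.5,"offset":[3,-3,60],"angular":[0,0,-4.5]},{"grip":0.5,"offset":[3,-3,69],"angular":[0,0,-4.5]},{"grip":0.5,"offset":[3,-3,69],"angular":[0,0,-4.5]},{"grip":0.5,"offset":[3,-3,69],"angular":[0,0,-4.5]}]'
python3 - <<'E'
from h import *
s=vision.snapshot("wrist"); crop(s,"w25",0,0,512,384,1.5)
print(manip.sense()["tcp_pos"],manip.sense()["force"],move([.671,-.0218,.068],None))
E
```

```text
t: 37.0
tcp_pos: [0.6707, -0.0227, 0.0689]
tool_rot: [-0.161, 0.987, -0.0, 0.001]
force: [0.5, -0.3, -0.1]
finger_gap: 0.501
[ 0.6709235  -0.02271543  0.06922852] [0.3035218  0.00663944 0.49870782] (array([-0.4,  0.8,  1.2]), None)
```

View pics/w25.png

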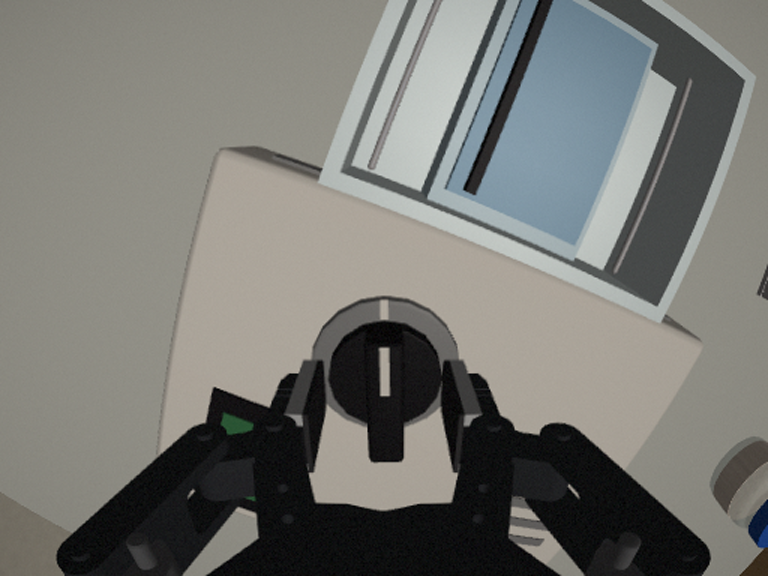

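The bar is vertical at column 386, centred and parallel between the pads. I'll close, then turn 75° so as to reach the stop.

```bash
python3 -m crank '[{"grip":0.8,"offset":[0,0.5,0],"angular":[0,0,0]},{"grip":1,"offset":[0,0.5,0],"angular":[0,0,0]},{"grip":1,"offset":[0,0.5,0],"angular":[0,0,0]},{"grip":1,"offset":[0,0.5,0],"angular":[0,0,0]},{"grip":1,"offset":[0,0.5,0],"angular":[0,0,0]}]' 60
python3 - <<'E'
from h import *
print(manip.sense()["tcp_pos"],manip.sense()["force"],manip.sense()["ft_torque"])
E
```

```text
t: 37.55
tcp_pos: [0.6703, -0.0221, 0.0691]
tool_rot: [-0.161, 0.987, -0.0, 0.001]
force: [-0.6, 1.2, 6.2]
finger_gap: 0.135
[ 0.67029695 -0.02214815  0.06910729] [-0.57707879  1.24069171  6.19431773] [0.06576203 0.15473377 0.05103168]
```

```bash
python3 -m crank '[{"grip":1,"offset":[0,0,0],"angular":[0,0,7]},{"grip":1,"offset":[0,0,0],"angular":[0,0,14]},{"grip":1,"offset":[0,0,0],"angular":[0,0,21]},{"grip":1,"offset":[0,0,0],"angular":[0,0,28]},{"grip":1,"offset":[0,0,0],"angular":[0,0,35]},{"grip":1,"offset":[0,0,0],"angular":[0,0,42]},{"grip":1,"offset":[0,0,0],"angular":[0,0,49]},{"grip":1,"offset":[0,0,0],"angular":[0,0,56]},{"grip":1,"offset":[0,0,0],"angular":[0,0,62]},{"grip":1,"offset":[0,0,0],"angular":[0,0,65]}]' 60
python3 - <<'E'
from h import *
m=manip.sense();print(m["tcp_pos"],m["force"],m["ft_torque"],m["q"][5],move(m["tcp_pos"],108))
E
python3 -m crank '[{"grip":1,"offset":[0,0,0],"angular":[0,0,3]},{"grip":1,"offset":[0,0,0],"angular":[0,0,6]},{"grip":1,"offset":[0,0,0],"angular":[0,0,8]},{"grip":1,"offset":[0,0,0],"angular":[0,0,8]},{"grip":1,"offset":[0,0,0],"angular":[0,0,8]},{"grip":1,"offset":[0,0,0],"angular":[0,0,8]},{"grip":1,"offset":[0,0,0],"angular":[0,0,8]}]' 60
python3 - <<'E'
from h import *
m=manip.sense();print(m["tcp_pos"],m["force"],m["ft_torque"],m["q"][5],move(m["tcp_pos"],108))
s=vision.snapshot("wrist"); crop(s,"w26",0,0,512,384,1.5)
E
```

```text
t: 38.55
tcp_pos: [0.6711, -0.0188, 0.0691]
tool_rot: [0.396, 0.918, 0.003, 0.001]
force: [2.7, 9.1, 5.3]
finger_gap: 0.13
[ 0.67109648 -0.0188126   0.06913891] [2.65363472 9.07881946 5.31989233] [ 1.4391363  -0.28661782  0.2203602 ] -0.9559733201880811 (array([0., 0., 0.]), np.float64(-64.69774387426526))
t: 39.25
tcp_pos: [0.6713, -0.0186, 0.0691]
tool_rot: [0.456, 0.89, 0.002, 0.001]
force: [1.1, 9.3, 4.8]
finger_gap: 0.133
[ 0.67131861 -0.01857919  0.06913358] [1.06880827 9.30531178 4.83342413] [ 1.54841439 -0.30042808  1.07137332] -0.8220627271836505 (array([0., 0., 0.]), np.float64(-72.2905581142142))
```

View pics/w26.png

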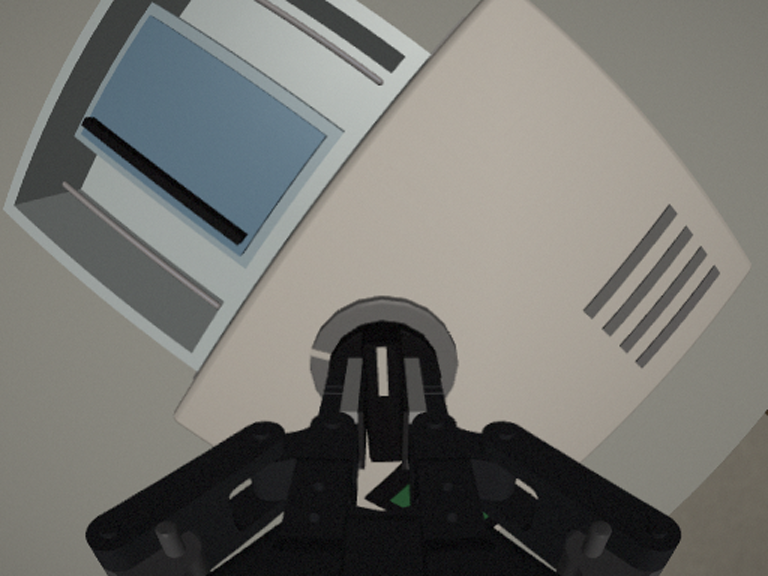

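The moment about z jumped to 1.07 N m, well above the spring's 0.16, so the knob is at its stop and held there. Fully opened, the pads stand ±42 mm apart and clear the 25 mm sweep of the bar. I'll open wide to let it spring back, then lift.

```bash
python3 -m crank '[{"grip":1,"offset":[0,0,0],"angular":[0,0,0]},{"grip":1,"offset":[0,0,0],"angular":[0,0,0]},{"grip":0,"offset":[0,0,0],"angular":[0,0,0]},{"grip":0,"offset":[0,0,0],"angular":[0,0,0]},{"grip":0,"offset":[0,0,0],"angular":[0,0,0]},{"grip":0,"offset":[0,0,0],"angular":[0,0,0]},{"grip":0,"offset":[0,0,0],"angular":[0,0,0]},{"grip":0,"offset":[0,0,0],"angular":[0,0,0]},{"grip":0,"offset":[0,0,0],"angular":[0,0,0]}]'
python3 -m crank '[{"grip":0,"offset":[0,0,-20],"angular":[0,0,0]},{"grip":0,"offset":[0,0,-50],"angular":[0,0,0]},{"grip":0,"offset":[0,0,-100],"angular":[0,0,0]},{"grip":0,"offset":[0,0,-140],"angular":[0,0,0]},{"grip":0,"offset":[0,0,-140],"angular":[0,0,0]},{"grip":0,"offset":[0,0,-140],"angular":[0,0,0]}]'
python3 - <<'E'
from h import *
s=vision.snapshot("wrist"); crop(s,"w27",0,0,512,384,1.5)
m=manip.sense();print(m["tcp_pos"],m["force"],m["q"])
print(move([.45,.0,.25]))
E
```

```text
t: 40.2
tcp_pos: [0.6699, -0.0226, 0.068]
tool_rot: [0.458, 0.889, -0.0, 0.0]
force: [0.3, -0.2, 0.2]
finger_gap: 1.003
t: 40.8
tcp_pos: [0.6703, -0.0224, 0.2095]
tool_rot: [0.458, 0.889, 0.0, 0.002]
force: [-0.9, 0.7, -1.0]
finger_gap: 1.001
[ 0.66920039 -0.02214988  0.20769595] [-1.06425714 -0.58173974 -0.95833367] [-1.99588949e-01  6.13488616e-01  1.33522160e+00 -1.09398217e-04
  1.19348102e+00 -8.18776372e-01]
(array([ 145.3, -165.7,  -42.2]), None)
```

View pics/w27.png

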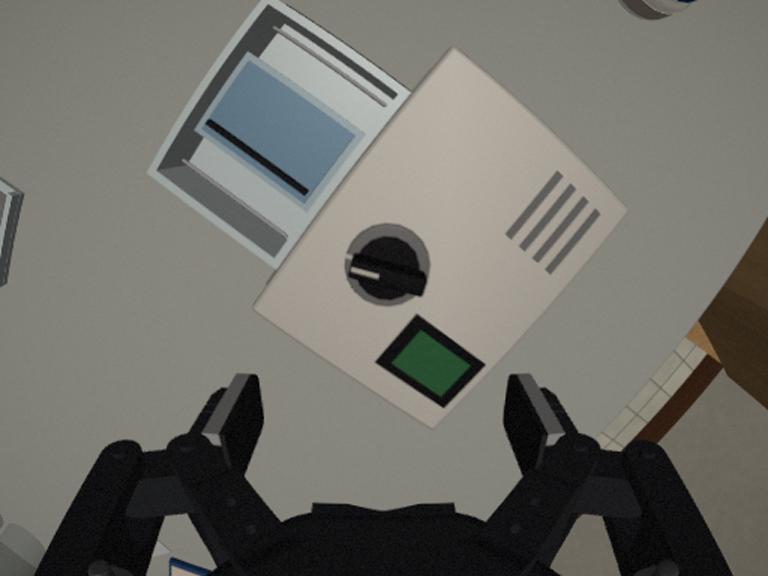

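The knob has sprung back, its bar pointing at the pod's index mark at (350,265). I'll move clear for the final check.

```bash
python3 -m crank '[{"grip":0,"offset":[-13,-40,-20],"angular":[0,0,0]},{"grip":0,"offset":[-27,-82,-40],"angular":[0,0,0]},{"grip":0,"offset":[-41,-123,-50],"angular":[0,0,0]},{"grip":0,"offset":[-55,-164,-50],"angular":[0,0,0]},{"grip":0,"offset":[-68,-205,-50],"angular":[0,0,0]},{"grip":0,"offset":[-82,-246,-50],"angular":[0,0,0]},{"grip":0,"offset":[-96,-287,-50],"angular":[0,0,0]},{"grip":0,"offset":[-109,-327,-50],"angular":[0,0,0]},{"grip":0,"offset":[-109,-327,-50],"angular":[0,0,0]},{"grip":0,"offset":[-109,-327,-50],"angular":[0,0,0]}]'
python3 - <<'E'
from h import *
s=vision.snapshot("top"); crop(s,"t30",0,0,512,384,1.5); crop(s,"t30b",105,75,315,235,3.8)
s=vision.snapshot("side"); crop(s,"s30",0,0,512,384,1.5)
E
```

```text
t: 41.85
tcp_pos: [0.4654, -0.3008, 0.2561]
tool_rot: [0.459, 0.888, 0.001, -0.002]
force: [0.0, 0.1, -0.1]
finger_gap: 1.003
```

View pics/t30b.png

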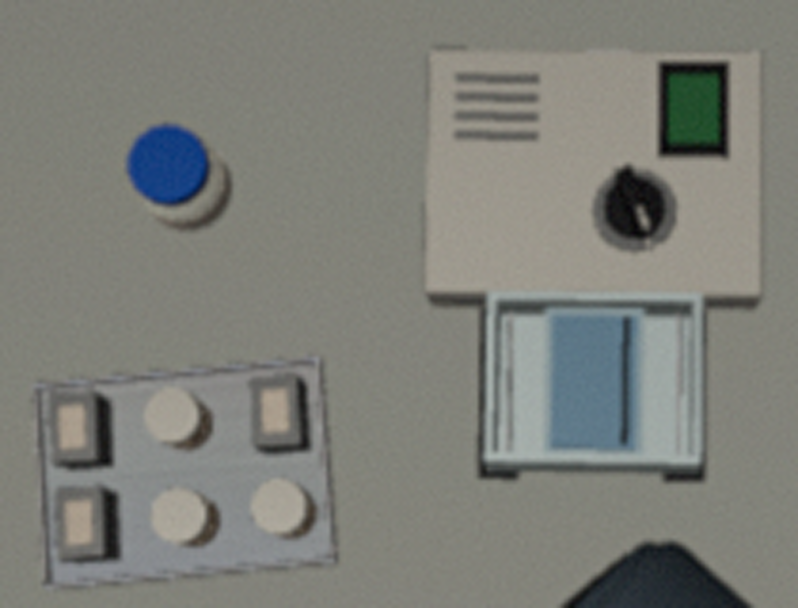

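View pics/t30.png

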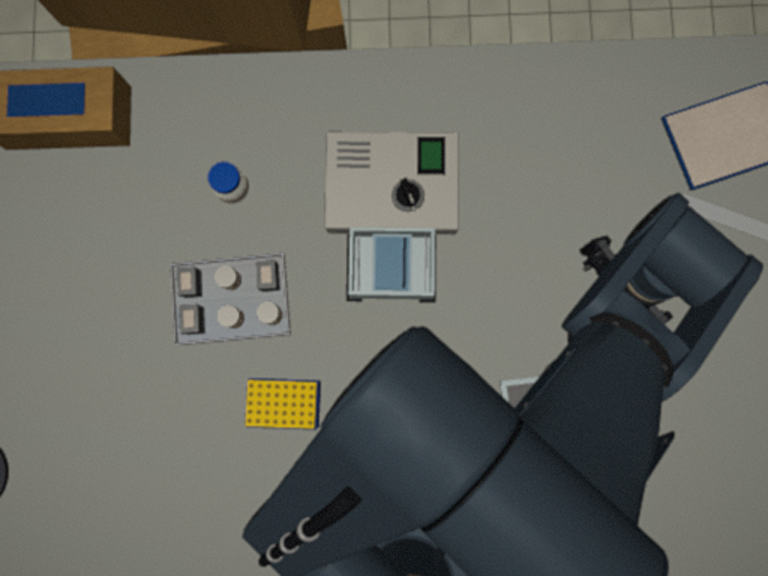

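View pics/s30.png

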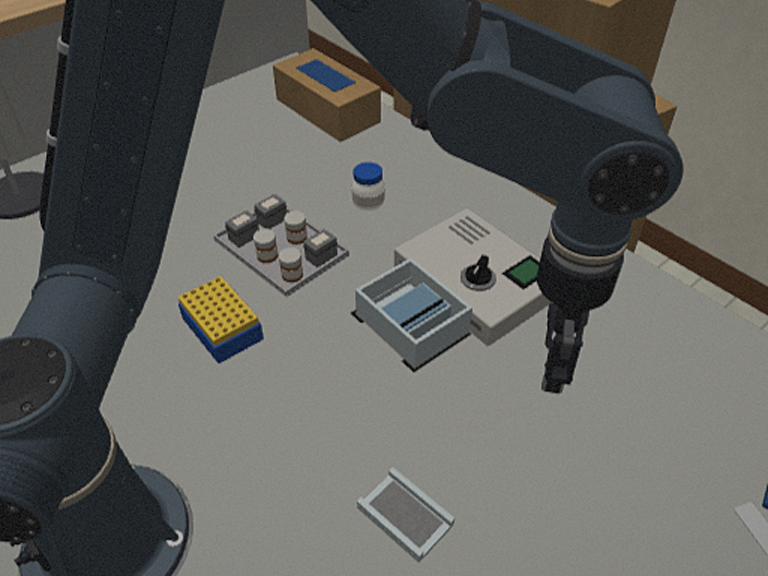

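The final views show everything in place. The six items stand in the tray, the tank is flush between the tape marks, and the knob is back at its rest angle. The bottle, rack and plate are where they were, and the arm is clear. I'll hand in.

```bash
python3 -c "
from station import manip
m=manip.sense(); print(m['t'],m['force']); print(manip.sign_off())"
```

```text
41.95 [ 0.14932058 -1.10268673  0.24832747]
the job is handed in; nothing more can be done
None
```

I handed the job in at about 42 s with all three stages done; the sign-off reports no verdict, so what follows is from my own checks.

- **Items:** all six (three jars, three slide boxes) are in the tray, and the last top and side views show them standing upright.
- **Tank:** I gripped one wall and dragged the tank flat along the bench until it pressed against the supply. My push was also pressing it down, so friction stopped it about 10 mm short at first. I eased that off and it slid home. After release it measured -149.6 mm, -1.2 mm from the supply's centre (target -150 mm, 0) and square within about 0.5°.
- **Knob:** I turned it clockwise until the moment rose to 1.07 N m, far above the spring's 0.16, and held it at least 0.5 s. I then opened the gripper wide, and it sprang back to its rest angle. I judged the stop from that moment and about 72° of tool turn, not from a direct reading of the knob. That is about 3° more than the 68.75° stop, which I put down to give in the grip.
- **Left alone:** by eye, the tip rack, bottle and casting plate look unmoved. The arm partly hid the plate in the last top view, but the side view shows it clearly. The arm ended clear of everything.

My first two measurements of the knob bar's angle disagreed (14° from the top camera, 19° from the wrist camera). I used about 18.5°, and the bar was parallel to the pads in the wrist view before I gripped it.

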